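# Seat the seal bars of a sample rack with the hand roller

### The arm

A 6-joint arm with a two-finger parallel gripper is mounted at the origin on the work surface. World frame = base frame: x ahead of the robot, y to its left, z up, the work surface at z = 0. Lengths are in m, angles in rad, forces in N, time in s.
With the tool pointing down it reaches from about 0.275 to 0.875 m from the base axis. Payload 12.5 kg.
Tool frame: the origin (TCP) lies at the very end of the fingers, on their centre line; the grasp point (between the pads) lies manip.grip_depth behind it (manip.grip_depth is the distance from the TCP to the grasp point, in m); z points along the fingers, y is the direction in which the jaws open and shut (so a half turn about z gives the same grasp; the last joint's range is limited). The gripper opens to 85 mm and grips with 20 to 120 N. Pads are 22 mm wide; open, the fingers measure 114 mm over their backs; the gripper's body (76 mm by 85 mm) begins 54 mm behind the grasp point. The pads swing forward as they close: fully open they stand 13 mm farther back than shut.
Start: joints at [1.241, 0.351, 1.652, -0, 1.139, -0.085], TCP at [0.133, 0.534, 0.231] pointing down, gripper open.
Joint ranges: [-2.75, 2.75], [-0.79, 2.1], [0.01, 2.65], [-1.57, 4.71], [0.07, 3.14], [-2.87, 2.87]. Speed limits (rad/s): [2.22, 2.22, 2.79, 3.14, 3.14, 3.14].

### API

Orientations are given as a unit quaternion [w, x, y, z].
In Python, from station import manip, capture, recognise, trace gives the robot as it stands.
- The arm moves only by the shell command python3 -m jog 'ROWS' [FORCE]. ROWS is JSON, a list of rows, each a list of 7 numbers: the shift along the tool's x, y, z normalised to -1 to 1, where 1 is 0.075 m, then the turn, a rotation vector about the tool's x, y, z normalised to -1 to 1, where 1 is 5 degrees, then the closure in counts, from 0 (fully open) to 255 (shut). A call has 1 to 12 rows; each row shifts and turns the pose as measured when the row begins, along the tool's axes as they then stand; what a row does not reach is not made up. A row lasts 1/12 s, in which the tool goes at most 41.7 mm and 7.16 degrees, less where a joint would pass 70% of its speed; a pose out of reach is approached as far as the arm can. A call with a number of a shift or a turn outside -1 to 1 is refused whole. A call with a gripper value outside its range is refused whole. The fingers move at their own pace and stop on an object; FORCE is the grip in N (left out, the last holds). Time passes only in rows, so rows that do not move let the fingers close. It gives the time, the measured TCP pose, the force and the opening at its end, in the units of the state.
- manip.read_state(): the state, without advancing time (a new reading comes with each control period).
- capture(name): name is "scene" or "top"; returns a dict with "image" (420x560x3 uint8, red, green, blue), "range_z" (420x560 float32, m along the optical axis (not along the pixel's ray), 0 where there is no reading), "mtx" (3x3 intrinsics, pixels), "dist" ([k1, k2, p1, p2, k3] as OpenCV has them; the pictures are not rectified), "R" (3x3) and "t" (3): a world point X has camera coordinates R X + t. Camera axes: x right, y down, z forward; pixel columns grow to the right and rows downward; lengths in m; the calibration is good to about 2 mm. A picture is of the moment at which its call begins.
- manip.job_done(): hands the job in, once; it reports no verdict.
Trained networks look in a picture, given as the dict that the camera call returned (one of the last four; its "shot" number tells which), for a name from the list of things; names that differ only in an ending like _2 or _b are one class to them, and where a whole thing is asked for, a point or a joint stands for the part that bears it (a point fixed in the world has none). Each returns a list of dicts, best first, with "confidence" (0 to 1); they miss things now and then, are a little off and sometimes report something else, mostly with a low value. They report only what shows in the picture. A call takes as long as a camera call. They do not tell look-alikes from the thing itself.
- recognise(picture, label): "extent" ([left, top, right, bottom] in pixels, round what is visible of it).
- trace(picture, label): "mask" (420x560 bool, what is visible of it) and "extent" ([left, top, right, bottom] in pixels, round what is visible of it).
The state is a dict: "time": time; "joints": joint angles; "qd": joint speeds; "joint_torque": joint torques, N m; "ee_pos": TCP position; "eef_rot": TCP orientation; "ft_force": force on the tool from outside, world axes, zero at the start; "ft_torque": the same for the moment, N m; "grip_width": opening from 0.0 (shut) to 1.0 (fully open).
Only numpy, scipy, OpenCV 4.12 (cv2) and the standard library are available. Lean on these libraries where they do the work, as an engineer would, in place of code of your own. Each camera call takes 0.05 s, during which the arm holds its last target.

### The job

Lay each of the loose aluminium seal bars in a lane of its own in the white sealing rack, open the drawer, take out the hand roller and roll it firmly along every laid bar from end to end until the bar is seated flat on the lane floor over its whole length; push bars down with the roller only, never with the gripper. Then stand the roller back upright in the drawer and shut the drawer fully. Leave the other things on the bench where they are.

Things in the scene. Friction and masses are not known exactly. Their poses are not given: they have to be found in the camera images.
- bar1: Seal bar: aluminium, 120 long (its x) x 28 wide (its y) x 16 thick with a thin dark line along its top, about 90 g, lying flat on the bench. Origin in the middle of its underside, z up. Both ends and both long sides are alike. Two or three bars are present (an absent one reads None).
- bar2: Seal bar: aluminium, 120 long (its x) x 28 wide (its y) x 16 thick with a thin dark line along its top, about 90 g, lying flat on the bench. Origin in the middle of its underside, z up. Both ends and both long sides are alike. Two or three bars are present (an absent one reads None).
- bar3: Seal bar: aluminium, 120 long (its x) x 28 wide (its y) x 16 thick with a thin dark line along its top, about 90 g, lying flat on the bench. Origin in the middle of its underside, z up. Both ends and both long sides are alike. Two or three bars are present (an absent one reads None).
- rack: Sealing rack: fixed white block 165 (its x) x 205 (its y) x 30 high with three parallel lanes along its x, 66 mm apart. Each lane is a shallow tray 130 long x 35 wide inside, ringed by a grey lip 6 thick whose top is 40 mm above the bench. Origin in the middle of its underside.
- lane1 (a point): Middle of the floor of lane 1 (the +y one in the rack's frame), 30 mm above the bench; axes as the rack's, x along the lane. A bar laid loose rests on two black pads 6 mm above this floor (its top 52 mm above the bench); fully seated it lies on the floor (top 46 mm above the bench, 6 mm above the lip).
- lane2 (a point): Middle of the floor of lane 2 (the middle one in the rack's frame), 30 mm above the bench; axes as the rack's, x along the lane. A bar laid loose rests on two black pads 6 mm above this floor (its top 52 mm above the bench); fully seated it lies on the floor (top 46 mm above the bench, 6 mm above the lip).
- lane3 (a point): Middle of the floor of lane 3 (the -y one in the rack's frame), 30 mm above the bench; axes as the rack's, x along the lane. A bar laid loose rests on two black pads 6 mm above this floor (its top 52 mm above the bench); fully seated it lies on the floor (top 46 mm above the bench, 6 mm above the lip).
- pad1a (a joint): Stiff black pad in lane 1, near (-x) end (40 x 26, centred 36 mm from the lane's middle): 0 = 6 mm above the lane floor, 0.006 = pressed flat. Starts at 0 to 0.0008. Yields at about 8 N and stays where pressed. A bar pressed at one end seats at that end only.
- pad1b (a joint): Stiff black pad in lane 1, far (+x) end (40 x 26, centred 36 mm from the lane's middle): 0 = 6 mm above the lane floor, 0.006 = pressed flat. Starts at 0 to 0.0008. Yields at about 8 N and stays where pressed. A bar pressed at one end seats at that end only.
- pad2a (a joint): Stiff black pad in lane 2, near (-x) end (40 x 26, centred 36 mm from the lane's middle): 0 = 6 mm above the lane floor, 0.006 = pressed flat. Starts at 0 to 0.0008. Yields at about 8 N and stays where pressed. A bar pressed at one end seats at that end only.
- pad2b (a joint): Stiff black pad in lane 2, far (+x) end (40 x 26, centred 36 mm from the lane's middle): 0 = 6 mm above the lane floor, 0.006 = pressed flat. Starts at 0 to 0.0008. Yields at about 8 N and stays where pressed. A bar pressed at one end seats at that end only.
- pad3a (a joint): Stiff black pad in lane 3, near (-x) end (40 x 26, centred 36 mm from the lane's middle): 0 = 6 mm above the lane floor, 0.006 = pressed flat. Starts at 0 to 0.0008. Yields at about 8 N and stays where pressed. A bar pressed at one end seats at that end only.
- pad3b (a joint): Stiff black pad in lane 3, far (+x) end (40 x 26, centred 36 mm from the lane's middle): 0 = 6 mm above the lane floor, 0.006 = pressed flat. Starts at 0 to 0.0008. Yields at about 8 N and stays where pressed. A bar pressed at one end seats at that end only.
- roller: Hand roller, upright: black handle 110 (x) x 24 (y) x 26 high over a rubber wheel (diameter 40, 34 wide, axle along y). Origin: wheel's lowest point. Handle spans x -88 to 22, z 54 to 80 (steel fork up to z 45). Stands level on the wheel and two legs at x -78, y +-24 (they straddle a bar, clear of it). 360 g. Pinch the handle across y, above the wheel. Starts in the drawer, lengthwise across it.
- roller_wheel (a joint): Turn of the roller's wheel about its axle (rad, free running, either way).
- cab_drawer0 (a joint): How far the drawer is open (m): 0 shut, 0.18 the stop; it starts 0 to 0.02 open. Slides to the cabinet's -x with about 1 N of friction and stays where it is left.
- cab_drawer0_handle (a point): Middle of the steel bar handle of the drawer: a bar about 10 thick and 100 long along the cabinet's y, 35 mm in front of the drawer's blue front, about 40 mm below the top of the cabinet. Axes as the cabinet's, x pointing into the cabinet.
- drawer_floor (a point): Point on the inner floor of the drawer, 58 mm behind the inside of its front and mid-width (moves with the drawer), axes as the cabinet's. Inside the drawer is 215 (x) x 158 (y), walls 86 high. The unit is fixed, cream, 260 deep (x) x 200 wide (y) x 130 high, with one blue-fronted drawer that opens to its -x side, towards the robot.
- bottle: Bystander, to be left alone: round clear glass bottle with a green cap, diameter 68, 160 high; origin in the middle of its underside.
- beaker: Bystander, to be left alone: open glass beaker, diameter 72, 90 high; origin in the middle of its underside.
- jar: Bystander, to be left alone: small amber jar with a white lid, diameter 48, 60 high; origin in the middle of its underside.
- pen: Bystander, to be left alone: black pen lying down, 120 long, 14 thick (origin under its middle, long axis x).
- mug: Bystander, to be left alone: white mug, diameter 76, 85 high; origin in the middle of its underside.
- vialbox: Bystander, to be left alone: closed cardboard box 90 x 130 x 50 high; origin in the middle of its underside.
Not all that is in view belongs to the job. Leave any brown or orange look-alike of the bar3 alone.

How it is judged:
On the way, in this order (a step that is already met when the one before it is completed fails the run):
1. the drawer is pulled open by more than 100 mm (value of joint cab_drawer0 above 0.1 m), for 0.1 s.
2. the roller is rolled along a bar with firm pressure (over 5 N, wheel turning) ((contact force between roller and bar1 above 5 N or contact force between roller and bar2 above 5 N or contact force between roller and bar3 above 5 N) and (velocity of joint roller_wheel above 0.5 rad/s or velocity of joint roller_wheel below -0.5 rad/s)), for 0.3 s.
At the end, for the whole second after the job is handed in: Every bar present lies in a lane of its own, within 7 mm of the lane's middle, its underside within 2 mm of the lane floor and level within 0.03 rad; the roller stands on its wheel and foot (tilt under 0.25 rad) on the floor of the drawer; the drawer is shut to within 12 mm; all is at rest (((x of bar1 in the frame of lane1 between -0.007 and 0.007 m and y of bar1 in the frame of lane1 between -0.007 and 0.007 m and z of bar1 in the frame of lane1 between -0.003 and 0.002 m) or (x of bar1 in the frame of lane2 between -0.007 and 0.007 m and y of bar1 in the frame of lane2 between -0.007 and 0.007 m and z of bar1 in the frame of lane2 between -0.003 and 0.002 m) or (x of bar1 in the frame of lane3 between -0.007 and 0.007 m and y of bar1 in the frame of lane3 between -0.007 and 0.007 m and z of bar1 in the frame of lane3 between -0.003 and 0.002 m)) and angle between each of bar1, bar2, bar3's own z axis and vertical below 0.03 rad and linear speed of each of bar1, bar2, bar3, roller below 0.02 m/s and ((x of bar2 in the frame of lane1 between -0.007 and 0.007 m and y of bar2 in the frame of lane1 between -0.007 and 0.007 m and z of bar2 in the frame of lane1 between -0.003 and 0.002 m) or (x of bar2 in the frame of lane2 between -0.007 and 0.007 m and y of bar2 in the frame of lane2 between -0.007 and 0.007 m and z of bar2 in the frame of lane2 between -0.003 and 0.002 m) or (x of bar2 in the frame of lane3 between -0.007 and 0.007 m and y of bar2 in the frame of lane3 between -0.007 and 0.007 m and z of bar2 in the frame of lane3 between -0.003 and 0.002 m)) and ((x of bar3 in the frame of lane1 between -0.007 and 0.007 m and y of bar3 in the frame of lane1 between -0.007 and 0.007 m and z of bar3 in the frame of lane1 between -0.003 and 0.002 m) or (x of bar3 in the frame of lane2 between -0.007 and 0.007 m and y of bar3 in the frame of lane2 between -0.007 and 0.007 m and z of bar3 in the frame of lane2 between -0.003 and 0.002 m) or (x of bar3 in the frame of lane3 between -0.007 and 0.007 m and y of bar3 in the frame of lane3 between -0.007 and 0.007 m and z of bar3 in the frame of lane3 between -0.003 and 0.002 m)) and x of roller in the frame of drawer_floor between -0.06 and 0.16 m and y of roller in the frame of drawer_floor between -0.09 and 0.09 m and z of roller in the frame of drawer_floor between -0.01 and 0.02 m and angle between roller's own z axis and vertical below 0.25 rad and value of joint cab_drawer0 below 0.012 m); the robot touches nothing.
It fails at once if a pad is pressed in past 2.5 mm by anything but the roller rolling on a bar ((value of joint pad1a above 0.0025 m and velocity of joint pad1a above 0.004 m/s and contact force between roller and bar1 below 0.3 N and contact force between roller and bar2 below 0.3 N and contact force between roller and bar3 below 0.3 N) or (value of joint pad1b above 0.0025 m and velocity of joint pad1b above 0.004 m/s and contact force between roller and bar1 below 0.3 N and contact force between roller and bar2 below 0.3 N and contact force between roller and bar3 below 0.3 N) or (value of joint pad2a above 0.0025 m and velocity of joint pad2a above 0.004 m/s and contact force between roller and bar1 below 0.3 N and contact force between roller and bar2 below 0.3 N and contact force between roller and bar3 below 0.3 N) or (value of joint pad2b above 0.0025 m and velocity of joint pad2b above 0.004 m/s and contact force between roller and bar1 below 0.3 N and contact force between roller and bar2 below 0.3 N and contact force between roller and bar3 below 0.3 N) or (value of joint pad3a above 0.0025 m and velocity of joint pad3a above 0.004 m/s and contact force between roller and bar1 below 0.3 N and contact force between roller and bar2 below 0.3 N and contact force between roller and bar3 below 0.3 N) or (value of joint pad3b above 0.0025 m and velocity of joint pad3b above 0.004 m/s and contact force between roller and bar1 below 0.3 N and contact force between roller and bar2 below 0.3 N and contact force between roller and bar3 below 0.3 N)).
It fails at once if a bystander is moved by more than 40 mm or knocked over (distance of any of bottle, beaker, jar, pen, mug, vialbox from where it was at the start of the episode above 0.04 m or angle between any of bottle, beaker, jar, mug, vialbox's own z axis and vertical above 0.6 rad).
Of bar1, bar2, bar3 only 2 to 3 are there at a start; the rules pass over those that are not, and their reading is None.
At some moment in a run one of bar1, bar2, bar3 may be knocked a few centimetres aside while the robot is not near it.
It also fails if it takes over 210 s, if anything falls off the work surface, if the arm or the gripper's body presses on something with over 40 N, if the wrist force passes 120 N, or if a joint passes its speed limit or range.

## Working session

There is one attempt and no reset: what is moved stays moved. The work goes in short steps, Python scripts to look and compute and a shell command to move; the robot and the scene stay as the last step left them, time stands still between calls to the robot, and variables do not carry over. Pictures are saved under pics/ and viewed, and the job is handed in when it is done.

```bash
ls; mkdir -p pics
python3 - <<'E'
from station import manip, capture
import cv2
print(manip.read_state(), manip.grip_depth)
for n in ("scene","top"):
    p=capture(n); cv2.imwrite(f"pics/{n}0.png",p["image"][:,:,::-1]); print(n,p["mtx"],p["dist"],p["R"],p["t"])
E
```

```text
pics
{'time': 0.0, 'joints': array([ 1.24138748e+00,  3.51215274e-01,  1.65243541e+00, -2.01585675e-05,
        1.13912066e+00, -8.46365673e-02]), 'qd': array([ 7.86237796e-04, -1.47844325e-05,  1.09016039e-03,  6.01267859e-04,
       -1.32072944e-03, -7.40347982e-04]), 'joint_torque': array([-6.55347721e-04, -5.06113672e+01, -2.91403323e+01, -1.63205736e-04,
        4.57466158e-03,  2.94286315e-05]), 'ee_pos': array([0.13317304, 0.53328178, 0.23076561]), 'eef_rot': array([-1.12181317e-04,  1.22076631e-01,  9.92520503e-01, -5.78641688e-04]), 'ft_force': array([ 0.58267242,  0.70300156, -0.42307868]), 'ft_torque': array([-0.01417631,  0.04775174, -0.02888067]), 'grip_width': 1.0013936560360195} 0.0187
scene [[540.82074408   0.         284.27026034]
 [  0.         540.82074408 201.11172931]
 [  0.           0.           1.        ]] [-0.22128531  0.          0.          0.          0.        ] [[ 0.37691631  0.9261711   0.01188219]
 [ 0.70708358 -0.27942232 -0.64958138]
 [-0.59830335  0.25323952 -0.76019921]] [-0.15823435 -0.31865831  1.84807087]
top [[390.09172926   0.         282.62492499]
 [  0.         390.09172926 211.87594049]
 [  0.           0.           1.        ]] [-0.00836009  0.          0.          0.          0.        ] [[-0.09895896 -0.99509068 -0.00128653]
 [-0.97436265  0.09715997 -0.20292205]
 [ 0.20205084 -0.01882741 -0.97919405]] [-0.02041185  0.51944286  1.02714145]
```

View pics/scene0.png

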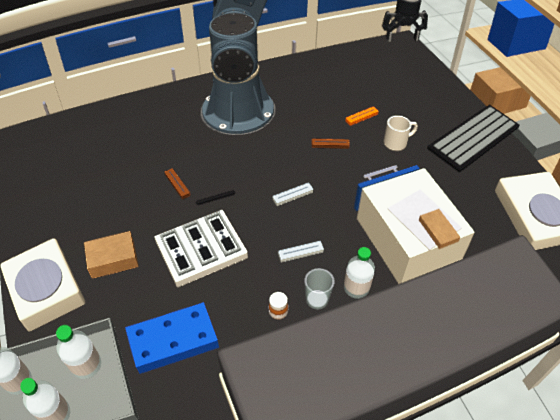

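View pics/top0.png

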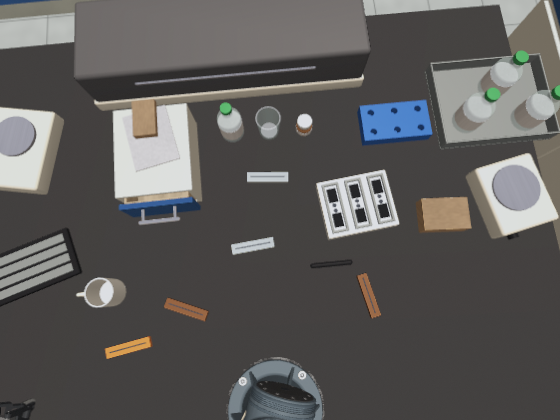

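The scene shows two aluminium bars, at top pixels (268,177) and (253,245). The brown ones at (186,310) and (369,296) and the orange one at (128,347) are look-alikes. The rack is at (357,204), with its lanes running roughly along world x. The cabinet is at (155,150) with the drawer handle at (160,220). Next I'll measure positions.

```bash
cat > h.py <<'E'
import numpy as np, cv2
from station import manip, capture, recognise, trace
from scipy.spatial.transform import Rotation as Ro
def rays(p,uv):
    uv=np.asarray(uv,float).reshape(-1,1,2)
    n=cv2.undistortPoints(uv,p["mtx"],p["dist"]).reshape(-1,2)
    return np.c_[n,np.ones(len(n))]
def onz(p,uv,z):
    d=rays(p,uv)@p["R"]; c=-p["R"].T@p["t"]
    return c+d*((z-c[2])/d[:,2])[:,None]
def cloud(p,mask=None):
    m=(p["range_z"]>0) if mask is None else (mask&(p["range_z"]>0))
    v,u=np.nonzero(m); r=rays(p,np.c_[u,v])*p["range_z"][v,u][:,None]
    return (r-p["t"])@p["R"], np.c_[u,v]
def rect(p,mask,z):
    "min area rect of a mask projected on plane z -> centre, sizes, yaw of long axis (deg)"
    c=max(cv2.findContours(mask.astype(np.uint8),0,1)[0],key=cv2.contourArea).reshape(-1,2)
    w=onz(p,c,z)[:,:2]
    (cx,cy),(a,b),th=cv2.minAreaRect((w*1000).astype(np.float32))
    if b>a: a,b,th=b,a,th+90
    return np.array([cx,cy]).round(1),(round(a,1),round(b,1)),(th+90)%180-90
def st():
    s=manip.read_state(); q=s["eef_rot"]; R=Ro.from_quat([q[1],q[2],q[3],q[0]]).as_matrix()
    return s,R
E
python3 - <<'E'
from h import *
for n in("top","scene"):
    p=capture(n)
    for l in ("bar1","rack","cab_drawer0_handle","cab_drawer0","roller"):
        try:
            for r in trace(p,l)[:6]:
                m=r["mask"]; X,_=cloud(p,m)
                z={"bar1":.016,"rack":.035}.get(l,.09)
                print(n,l,round(r["confidence"],2),np.round(r["extent"]),rect(p,m,z), "med",np.median(X,0).round(3),"zmax",np.percentile(X[:,2],95).round(3))
        except Exception as e: print(n,l,e)
E
```

```text
top bar1 0.9 [246. 170. 290. 181.] (array([632.2, -37.4]), (117.1, 33.5), 84.29389190673828) med [ 0.633 -0.038  0.016] zmax 0.02
top bar1 0.79 [360. 274. 378. 313.] (array([ 267.9, -283.1]), (119.5, 30.8), 12.28636360168457) med [ 0.269 -0.283  0.016] zmax 0.02
top bar1 0.65 [231. 232. 274. 252.] (array([436.4,  21.8]), (117.3, 29.0), -85.02069425582886) med [0.436 0.022 0.017] zmax 0.02
top bar1 0.62 [165. 298. 210. 318.] (array([280.8, 217.9]), (121.6, 30.0), 66.76924133300781) med [0.281 0.219 0.016] zmax 0.02
top bar1 0.59 [107. 334. 151. 362.] (array([195.9, 376.2]), (122.1, 28.8), -79.98652172088623) med [0.196 0.376 0.016] zmax 0.019
top rack 0.93 [317. 170. 399. 240.] (array([ 522.8, -282. ]), (209.2, 167.5), -83.74886798858643) med [ 0.522 -0.282  0.033] zmax 0.042
top cab_drawer0_handle 0.93 [118. 195. 200. 224.] (array([551.8, 259. ]), (217.3, 81.5), 89.61080932617188) med [0.554 0.262 0.095] zmax 0.119
top cab_drawer0 0.61 [120. 193. 197. 229.] (array([551.3, 257.4]), (213.9, 85.7), -87.26876521110535) med [0.554 0.263 0.094] zmax 0.119
scene bar1 0.91 [279. 242. 324. 26
[... 647 characters left out ...]
[153. 207. 247. 284.] (array([ 537.2, -289.3]), (207.9, 183.9), -84.13237524032593) med [ 0.54  -0.292  0.031] zmax 0.041
scene cab_drawer0_handle 0.71 [167. 235. 179. 248.] (array([ 538.5, -358.8]), (43.5, 26.6), 6.130341053009033) med [ 0.497 -0.356  0.034] zmax 0.038
scene cab_drawer0_handle 0.71 [342. 248. 376. 302.] (array([796.6,  45.7]), (154.7, 72.3), -40.25050354003906) med [0.802 0.039 0.096] zmax 0.159
scene cab_drawer0_handle 0.6 [355. 164. 420. 211.] (array([542.6, 238.9]), (257.3, 79.0), -74.05932712554932) med [0.558 0.242 0.11 ] zmax 0.119
scene cab_drawer0 0.73 [355. 168. 418. 208.] (array([543.2, 238.6]), (252.1, 74.4), -74.02453327178955) med [0.558 0.245 0.111] zmax 0.119
```

Run:
```python
from h import *
p=capture("top"); im=p["image"][:,:,::-1]
a=cv2.resize(im[140:280,200:410],None,fx=3.6,fy=3.6,interpolation=cv2.INTER_CUBIC); cv2.imwrite("pics/crop1.png",a)
a=cv2.resize(im[90:250,90:220],None,fx=3.6,fy=3.6,interpolation=cv2.INTER_CUBIC); cv2.imwrite("pics/crop2.png",a)
```

```text
(no output)
```

View pics/crop1.png

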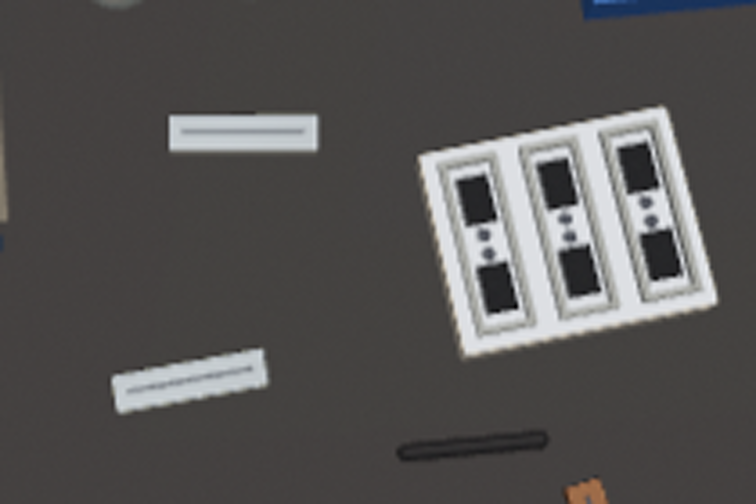

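View pics/crop2.png

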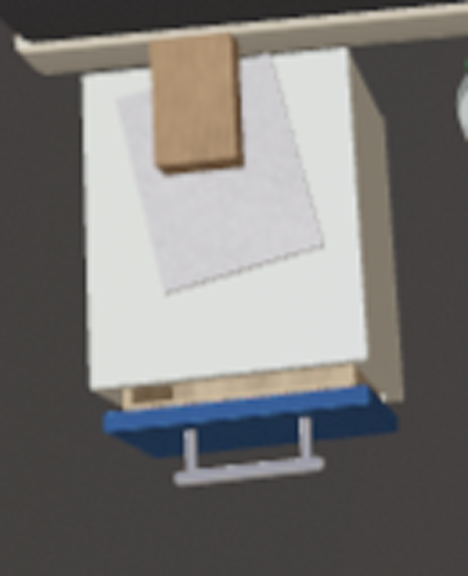

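Crop 1 shows that both candidates are plain aluminium with a thin dark line. The rack is empty, with the black pads visible. Crop 2 shows the drawer slightly open, with its steel handle at the front. Now I'll refine these poses.

```bash
cat >> h.py <<'E'
from scipy.optimize import minimize
def proj(p,X):
    r,_=cv2.Rodrigues(p["R"]); return cv2.projectPoints(np.asarray(X,float),r,p["t"],p["mtx"],p["dist"])[0].reshape(-1,2)
def fitbox(p,mask,dims,z0,x0):
    "fit box silhouette; x0=(x,y,yawdeg)"
    S=8
    v,u=np.nonzero(mask); a=max(u.min()-8,0);b=max(v.min()-8,0);w=u.max()-a+9;h=v.max()-b+9
    M=cv2.resize(mask[b:b+h,a:a+w].astype(np.float32),None,fx=S,fy=S,interpolation=cv2.INTER_LINEAR)>0.5
    def f(q):
        c,s=np.cos(np.radians(q[2])),np.sin(np.radians(q[2]))
        P=[[q[0]+c*i*dims[0]/2-s*j*dims[1]/2,q[1]+s*i*dims[0]/2+c*j*dims[1]/2,z0+k*dims[2]] for i in(-1,1) for j in(-1,1) for k in(0,1)]
        uv=(proj(p,P)-[a,b]+.5)*S-.5
        I=np.zeros(M.shape,np.uint8); cv2.fillConvexPoly(I,cv2.convexHull(np.round(uv).astype(np.int32)),1)
        I=I>0; return 1-(I&M).sum()/(I|M).sum()
    sim=np.array([x0]+[np.add(x0,d) for d in([.008,0,0],[0,.008,0],[0,0,5])])
    r=minimize(f,x0,method="Nelder-Mead",options=dict(initial_simplex=sim,xatol=1e-4,fatol=1e-4))
    return r.x,r.fun
def bars(p,n=3):
    out=[]
    for r in trace(p,"bar1"):
        m=r["mask"]; px=p["image"][m].astype(int)
        sat=np.median(px.max(1)-px.min(1))
        if sat>60: continue
        c,sz,th=rect(p,m,.016)
        q,e=fitbox(p,m,(.12,.028,.016),np.median(cloud(p,m)[0][:,2])-.016 if 0 else 0.,(c[0]/1e3,c[1]/1e3,th))
        out.append((q.round(4),round(e,3),round(r["confidence"],2),r["extent"]))
    return out
E
python3 - <<'E'
from h import *
for n in("top","scene"):
    p=capture(n)
    for b in bars(p): print(n,b)
    C=-p["R"].T@p["t"]; print("cam",C.round(3))
    rk=[r for r in trace(p,"rack")][0]["mask"]
    g=p["image"].max(2)
    rk2=cv2.morphologyEx(rk.astype(np.uint8),cv2.MORPH_CLOSE,np.ones((9,9)))
    k=cv2.erode(rk2,np.ones((5,5)))>0
    nn,lab,stt,cen=cv2.connectedComponentsWithStats(((g<70)&k).astype(np.uint8))
    for i in range(1,nn):
        if stt[i,4]>30: print(n,"pad",cen[i].round(1),stt[i,4],onz(p,cen[i],.036)[0].round(4))
    print("rack box",fitbox(p,rk2>0,(.165,.205,.032),0,(.523,-.282,6)))
    X,uv=cloud(p); 
    m=(X[:,2]>.075)&(X[:,2]<.11)&(X[:,0]>.42)&(X[:,0]<.53)&(X[:,1]>.15)&(X[:,1]<.36)
    H=X[m]; print("handle pts",m.sum(),H.mean(0).round(4),H.min(0).round(3),H.max(0).round(3), uv[m].min(0),uv[m].max(0))
E
```

```text
top (array([ 6.35100e-01, -3.74000e-02,  8.44862e+01]), np.float64(0.105), 0.82, [247.7, 172.8, 287.6, 179.7])
top (array([ 4.36600e-01,  2.22000e-02, -8.46955e+01]), np.float64(0.07), 0.69, [232.6, 237.2, 272.6, 252.5])
cam [ 0.297 -0.051  1.111]
top pad [376.9 186.1] 103 [ 0.5664 -0.3472  0.036 ]
top pad [354.5 190.8] 100 [ 0.559  -0.2818  0.036 ]
top pad [332.  195.2] 101 [ 0.5527 -0.2163  0.036 ]
top pad [383.2 210.3] 108 [ 0.4948 -0.3545  0.036 ]
top pad [360.6 214.9] 105 [ 0.488  -0.2894  0.036 ]
top pad [337.8 219.7] 106 [ 0.4809 -0.2239  0.036 ]
rack box (array([ 0.52572683, -0.28523283,  6.19569938]), np.float64(0.017071786626312258))
handle pts 193 [0.5175 0.2585 0.0962] [0.511 0.204 0.09 ] [0.53  0.313 0.102] [138 214] [179 224]
scene (array([ 6.32700e-01, -3.89000e-02,  8.47843e+01]), np.float64(0.105), 0.9, [278.3, 239.6, 327.0, 263.5])
scene (array([ 4.37100e-01,  1.88000e-02, -8.47789e+01]), np.float64(0.088), 0.88, [271.2, 182.1, 313.7, 203.7])
cam [ 1.391 -0.41   1.2  ]
scene pad [216.7 224.6] 91 [ 0.4849 -0.2265  0.036 ]
scene pad [194.5 233.5] 92 [ 0.4921 -0.2919  0.036 ]
scene pad [172.1 242.5] 91 [ 0.4993 -0.3571  0.036 ]
scene pad [227.3 243.1] 106 [ 0.5551 -0.2192  0.036 ]
scene pad [204.8 252.6] 104 [ 0.5629 -0.2844  0.036 ]
scene pad [181.4 261.8] 107 [ 0.5689 -0.35    0.036 ]
rack box (array([ 0.52453041, -0.28877747,  6.01799219]), np.float64(0.06927365904633753))
handle pts 147 [0.5182 0.254  0.0937] [0.509 0.199 0.083] [0.529 0.311 0.102] [363 165] [397 178]
```

Poses averaged over both cameras (the two differ by about 3–4 mm):

| Thing | x | y | Yaw |
|---|---|---|---|
| bar A | .634 | -.038 | 84.6° |
| bar B | .437 | .0205 | -84.7° |
| rack | .5254 | -.2868 | 6.1° |

I'll start with bar A, going into lane 3.

```bash
cat > go.py <<'E'
import sys
from h import *
# usage: go.py x y z yaw(tool y, deg)  -> remaining in tool axes / units
x,y,z,yaw=map(float,sys.argv[1:5])
s,R=st()
c,n=np.cos(np.radians(yaw)),np.sin(np.radians(yaw))
Y=np.array([c,n,0]);Z=np.array([0,0,-1.]);X=np.cross(Y,Z)
T=np.c_[X,Y,Z]; d=np.array([x,y,z])-s["ee_pos"]
rv=Ro.from_matrix(R.T@T).as_rotvec(degrees=True)
print("pos",s["ee_pos"].round(4),"yaw_y",np.degrees(np.arctan2(R[1,1],R[0,1])).round(2),"j6",s["joints"][5].round(2),"F",s["ft_force"].round(1),"grip",round(s["grip_width"],3),"t",round(s["time"],2))
print("shift units, present axes:",(R.T@d/.075).round(3)," after turning:",(T.T@d/.075).round(3)," turn units:",(rv/5).round(2))
E
python3 go.py .634 -.038 .15 -5.4
```

```text
pos [0.1333 0.5336 0.2313] yaw_y 75.97 j6 -0.08 F [ 0.3  0.4 -0.2] grip 0.999 t 1.05
shift units, present axes: [-8.324 -5.776  1.084]  after turning: [-6.959  7.364  1.084]  turn units: [-0.    0.   16.27]
```

```bash
python3 -m jog '[[-0.4,-0.3,0,0,0,1,60],[-0.4,-0.2,0,0,0,1,60],[-0.45,-0.1,0,0,0,1,60],[-0.45,-0.1,0,0,0,1,60],[-0.5,0,0,0,0,1,60],[-0.5,0,0,0,0,1,60],[-0.5,0.1,0,0,0,1,60],[-0.5,0.15,0,0,0,1,60],[-0.5,0.2,0,0,0,1,60],[-0.45,0.3,0,0,0,1,60],[-0.4,0.4,0,0,0,1,60],[-0.4,0.4,0,0,0,1,60]]' 40; python3 go.py .634 -.038 .12 -5.4
```

```text
time: 2.05
ee_pos: [0.5093, 0.2674, 0.2323]
eef_rot: [-0.0, 0.617, 0.787, 0.002]
ft_force: [0.9, 1.2, 0.2]
grip_width: 0.764
pos [0.5093 0.2674 0.2323] yaw_y 13.82 j6 0.16 F [0.9 1.2 0.2] grip 0.764 t 2.05
shift units, present axes: [-4.355  0.639  1.486]  after turning: [-3.897  2.039  1.498]  turn units: [ 0.02 -0.04  3.84]
```

```bash
python3 -m jog '[[-0.5,0.1,0,0,0,1,60],[-0.5,0.15,0,0,0,1,60],[-0.5,0.25,0,0,0,1,60],[-0.5,0.3,0,0,0,1,60],[-0.5,0.3,0,0,0,0,60],[-0.5,0.3,0.1,0,0,0,60],[-0.5,0.3,0.2,0,0,0,60],[-0.4,0.2,0.3,0,0,0,60],[-0.1,0.1,0.3,0,0,0,60],[0,0,0.3,0,0,0,60]]'; python3 go.py .634 -.038 .05 -5.4
python3 - <<'E'
from h import *
p=capture("scene"); cv2.imwrite("pics/s1.png",p["image"][:,:,::-1])
for b in bars(p): print(b)
E
```

```text
time: 2.88
ee_pos: [0.6596, -0.0395, 0.1461]
eef_rot: [0.004, 0.754, 0.657, 0.007]
ft_force: [1.7, -0.1, 0.3]
grip_width: 0.768
pos [ 0.6596 -0.0395  0.1461] yaw_y -7.93 j6 0.0 F [ 1.7 -0.1  0.3] grip 0.768 t 2.88
shift units, present axes: [-0.033 -0.361  1.275]  after turning: [-0.013 -0.342  1.281]  turn units: [ 0.17 -0.05 -0.5 ]
(array([ 6.34700e-01, -3.77000e-02,  8.43296e+01]), np.float64(0.162), 0.78, [276.8, 241.2, 324.0, 262.4])
(array([ 4.38400e-01,  2.11000e-02, -8.86426e+01]), np.float64(0.371), 0.49, [270.2, 189.2, 295.4, 205.0])
```

```bash
python3 -m jog '[[0,-0.34,0.3,0.17,-0.05,-0.5,100],[0,0,0.4,0,0,0,100],[0,0,0.4,0,0,0,100],[0,0,0.1,0,0,0,100],[0,0,0,0,0,0,100]]'; python3 go.py .634 -.038 .003 -5.4
python3 - <<'E'
from h import *
p=capture("scene"); cv2.imwrite("pics/s2.png",cv2.resize(p["image"][150:290,200:400,::-1],None,fx=4,fy=4))
E
```

```text
time: 3.4
ee_pos: [0.6329, -0.0312, 0.057]
eef_rot: [-0.001, 0.738, 0.675, -0.0]
ft_force: [-0.3, 0.2, 0.7]
grip_width: 0.609
pos [ 0.6329 -0.0312  0.057 ] yaw_y -5.08 j6 -0.03 F [-0.3  0.2  0.7] grip 0.609 t 3.4
shift units, present axes: [-0.089  0.023  0.72 ]  after turning: [-0.089  0.023  0.721]  turn units: [-0.02 -0.    0.06]
```

View pics/s2.png

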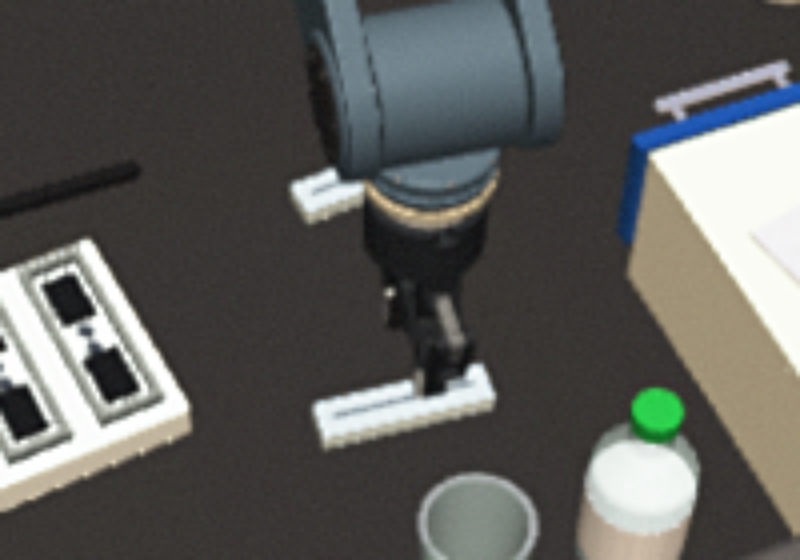

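The gripper is straddling bar A, so I'll descend and close.

```bash
python3 -m jog '[[-0.09,0.02,0.2,0,0,0,100],[0,0,0.3,0,0,0,100],[0,0,0.2,0,0,0,100],[0,0,0.03,0,0,0,100],[0,0,0,0,0,0,100]]'; python3 go.py .634 -.038 .003 -5.4
```

```text
time: 3.87
ee_pos: [0.6396, -0.0393, 0.0074]
eef_rot: [0.004, 0.737, 0.676, 0.004]
ft_force: [0.4, 0.5, 0.8]
grip_width: 0.611
pos [ 0.6396 -0.0393  0.0074] yaw_y -5.01 j6 -0.05 F [0.4 0.5 0.8] grip 0.611 t 3.87
shift units, present axes: [ 0.011 -0.076  0.058]  after turning: [ 0.01  -0.075  0.059]  turn units: [0.13 0.   0.08]
```

```bash
python3 -m jog '[[0.01,-0.07,0.03,0.13,0,0.08,100],[0,0,0.03,0,0,0,100],[0,0,0,0,0,0,100]]'; python3 go.py .634 -.038 .003 -5.4; python3 -m jog '[[0,0,0,0,0,0,150],[0,0,0,0,0,0,200],[0,0,0,0,0,0,220],[0,0,0,0,0,0,220],[0,0,0,0,0,0,220],[0,0,0,0,0,0,220]]' 40;  python3 go.py .634 -.038 .003 -5.4
```

```text
time: 4.12
ee_pos: [0.635, -0.0383, 0.0045]
eef_rot: [0.0, 0.74, 0.673, 0.0]
ft_force: [0.8, 0.2, 0.1]
grip_width: 0.61
pos [ 0.635  -0.0383  0.0045] yaw_y -5.46 j6 -0.04 F [0.8 0.2 0.1] grip 0.61 t 4.12
shift units, present axes: [ 0.003 -0.014  0.02 ]  after turning: [ 0.003 -0.014  0.02 ]  turn units: [ 0.01  0.   -0.01]
time: 4.62
ee_pos: [0.6358, -0.0383, 0.0063]
eef_rot: [0.001, 0.74, 0.673, 0.001]
ft_force: [-0.1, 0.3, -1.8]
grip_width: 0.315
pos [ 0.6358 -0.0383  0.0063] yaw_y -5.44 j6 -0.04 F [-0.1  0.3 -1.8] grip 0.315 t 4.62
shift units, present axes: [ 0.002 -0.025  0.044]  after turning: [ 0.002 -0.025  0.044]  turn units: [ 0.04  0.01 -0.01]
```

```bash
python3 -m jog '[[0,0,-0.2,0,0,0,220],[0,0,-0.4,0,0,0,220],[0,0,-0.5,0,0,0,220],[0,0,-0.5,0,0,0,220],[0,0,0,0,0,-1,220],[0,0,0,0,0,-1,220],[-0.3,0,0,0,0,-1,220],[-0.4,0,0,0,0,-1,220],[-0.4,0,0,0,0,-1,220],[-0.4,0.1,0,0,0,-1,220],[-0.4,0.2,0,0,0,-1,220],[-0.4,0.2,0,0,0,-1,220]]';  python3 go.py .5324 -.3524 .12 -83.9
```

```text
time: 5.62
ee_pos: [0.7222, -0.1848, 0.1476]
eef_rot: [0.003, 0.45, 0.893, 0.001]
ft_force: [-0.2, 0.3, -0.7]
grip_width: 0.312
pos [ 0.7222 -0.1848  0.1476] yaw_y 36.52 j6 -0.95 F [-0.2  0.3 -0.7] grip 0.312 t 5.62
shift units, present axes: [-0.288 -3.365  0.354]  after turning: [-2.753  1.953  0.368]  turn units: [ 9.000e-02 -2.000e-02  2.408e+01]
```

I turned it the wrong way: a positive turn lowers the yaw. I'll correct that.

```bash
python3 -m jog '[[0,-0.3,0,0.05,0,1,220],[0,-0.3,0,0,0,1,220],[0,-0.3,0,0,0,1,220],[-0.1,-0.3,0,0,0,1,220],[-0.1,-0.3,0,0,0,1,220],[-0.2,-0.2,0,0,0,1,220],[-0.2,-0.2,0,0,0,1,220],[-0.3,-0.1,0,0,0,1,220],[-0.3,0,0,0,0,1,220],[-0.3,0,0,0,0,1,220],[-0.3,0,0,0,0,1,220],[0,0,0,0,0,1,220]]';  python3 go.py .5324 -.3524 .12 -83.9
```

```text
time: 6.62
ee_pos: [0.5814, -0.3845, 0.1588]
eef_rot: [0.007, 0.847, 0.532, 0.003]
ft_force: [-0.1, 0.3, -1.5]
grip_width: 0.311
pos [ 0.5814 -0.3845  0.1588] yaw_y -25.71 j6 -0.2 F [-0.1  0.3 -1.5] grip 0.311 t 6.62
shift units, present axes: [ 0.103 -0.782  0.506]  after turning: [-0.605 -0.495  0.517]  turn units: [ 0.16 -0.06 11.64]
```

```bash
python3 -m jog '[[0,-0.1,0,0.1,0,1,220],[0,-0.1,0,0,0,1,220],[0,-0.1,0,0,0,1,220],[0,-0.1,0,0,0,1,220],[0,-0.1,0,0,0,1,220],[0,0,0,0,0,1,220],[0,0,0,0,0,1,220],[0,0,0,0,0,1,220],[0,0,0,0,0,1,220],[0,0,0,0,0,1,220],[0,0,0,0,0,1,220],[0,0,0,0,0,0.6,220]]';  python3 go.py .5324 -.3524 .09 -83.9
```

```text
time: 7.62
ee_pos: [0.5479, -0.3633, 0.1726]
eef_rot: [0.004, 1.0, 0.026, 0.004]
ft_force: [-0.3, -0.3, -1.2]
grip_width: 0.311
pos [ 0.5479 -0.3633  0.1726] yaw_y -87.07 j6 0.86 F [-0.3 -0.3 -1.2] grip 0.311 t 7.62
shift units, present axes: [-0.208 -0.165  1.098]  after turning: [-0.189 -0.166  1.101]  turn units: [ 0.1  -0.09 -0.63]
```

```bash
python3 -m jog '[[-0.2,-0.16,0.1,0.1,-0.09,-0.63,220],[0,0,0.35,0,0,0,220],[0,0,0.4,0,0,0,220],[0,0,0.1,0,0,0,220],[0,0,0,0,0,0,220]]';  python3 go.py .5324 -.3524 .08 -83.9
python3 - <<'E'
from h import *
for n in("top","scene"):
    p=capture(n); u,v=proj(p,[[.532,-.352,.09]])[0].astype(int); cv2.imwrite(f"pics/p1{n}.png",cv2.resize(p["image"][v-60:v+60,u-70:u+70,::-1],None,fx=5,fy=5,interpolation=cv2.INTER_CUBIC)); print(u,v)
E
```

```text
time: 8.03
ee_pos: [0.533, -0.3526, 0.1066]
eef_rot: [0.002, 0.999, 0.052, 0.003]
ft_force: [0.5, -0.1, -0.9]
grip_width: 0.31
pos [ 0.533  -0.3526  0.1066] yaw_y -84.03 j6 0.81 F [ 0.5 -0.1 -0.9] grip 0.31 t 8.03
shift units, present axes: [-0.01  -0.005  0.354]  after turning: [-0.008 -0.003  0.354]  turn units: [ 0.06 -0.06 -0.03]
385 192
174 239
```

View pics/p1top.png

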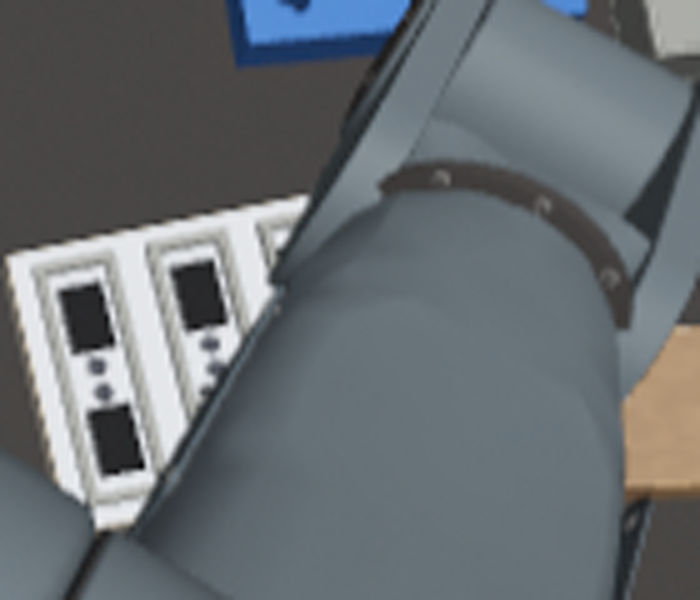

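View pics/p1scene.png

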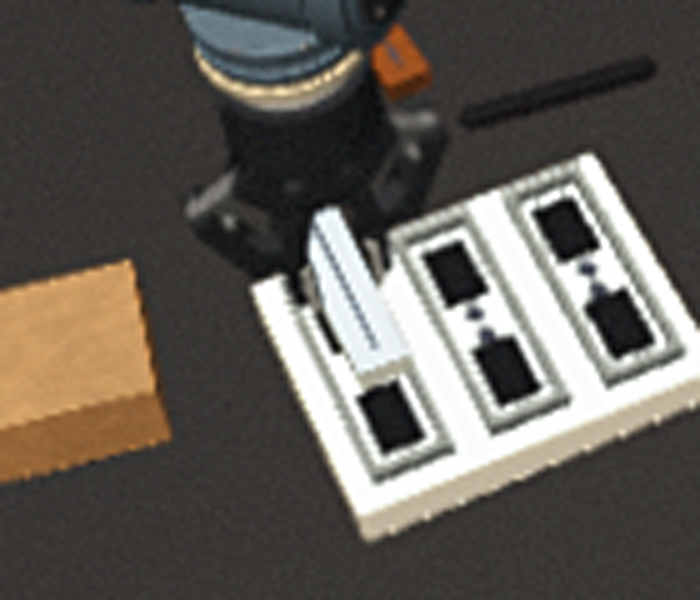

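The scene view shows bar A held by its middle above lane 3. I'll measure its pose from the depth image.

```bash
cat >> h.py <<'E'
def heldbar(p,zlo,near,name="bar1"):
    "nearest bar mask to pixel of near; plane of top points"
    c=proj(p,[near])[0]
    rs=trace(p,name)
    r=min(rs,key=lambda r:np.hypot(*( [(r["extent"][0]+r["extent"][2])/2-c[0],(r["extent"][1]+r["extent"][3])/2-c[1]])))
    m=cv2.erode(r["mask"].astype(np.uint8),np.ones((2,2)))>0
    X,_=cloud(p,m); T=X[X[:,2]>zlo]
    for _ in range(6):
        A=np.c_[T[:,0]-near[0],T[:,1]-near[1],np.ones(len(T))]; k=np.linalg.lstsq(A,T[:,2],rcond=None)[0]
        e=T[:,2]-A@k
        T=T[np.abs(e)<max(.0025,1.5*e.std())]
    return r,k,T
E
python3 - <<'E'
from h import *
p=capture("scene")
r,k,T=heldbar(p,.100,(.534,-.3536,.115)); print(r["confidence"],r["extent"],"slope",k.round(3),len(T),T.mean(0).round(4),T.min(0).round(3),T.max(0).round(3))
zb=.1
c,sz,th=rect(p,r["mask"],zb+.016)
print(c,sz,th,fitbox(p,r["mask"],(.12,.028,.016),zb,(c[0]/1e3,c[1]/1e3,th)))
E
python3 go.py .5324 -.3524 .08 -83.9
```

```text
0.97 [163.1, 219.5, 187.4, 258.4] slope [ 0.011 -0.057  0.117] 240 [ 0.5525 -0.3518  0.1176] [ 0.496 -0.367  0.114] [ 0.598 -0.335  0.121]
[ 547.9 -352.9] (115.3, 33.3) 4.908966541290283 (array([ 0.54301506, -0.35249518,  4.07450516]), np.float64(0.23225008297878758))
pos [ 0.5341 -0.3534  0.1087] yaw_y -84.03 j6 0.81 F [-0.3  0.4 -0.8] grip 0.31 t 8.23
shift units, present axes: [-0.024 -0.018  0.382]  after turning: [-0.021 -0.015  0.382]  turn units: [ 0.09 -0.1  -0.03]
```

```bash
python3 -m jog '[[0,0,0.15,0.08,-0.1,0,220],[0,0,0.25,0,0,0,220],[0,0,0.2,0,0,0,220],[0,0,0,0,0,0,220],[0,0,0,0,0,0,220]]';  python3 go.py .5335 -.3533 .044 -83.9
```

```text
time: 8.65
ee_pos: [0.5366, -0.3554, 0.0659]
eef_rot: [0.002, 0.999, 0.052, 0.002]
ft_force: [-0.4, -0.4, -0.3]
grip_width: 0.31
pos [ 0.5366 -0.3554  0.0659] yaw_y -84.03 j6 0.81 F [-0.4 -0.4 -0.3] grip 0.31 t 8.65
shift units, present axes: [-0.04  -0.033  0.292]  after turning: [-0.039 -0.032  0.292]  turn units: [ 0.05 -0.04 -0.03]
```

```bash
python3 -m jog '[[-0.04,-0.03,0.1,0.05,-0.04,0,220],[0,0,0,0,0,0,220],[0,0,0,0,0,0,220]]';  python3 go.py .5335 -.3533 .044 -83.9;python3 - <<'E'
from h import *
p=capture("scene"); u,v=proj(p,[[.532,-.352,.06]])[0].astype(int); cv2.imwrite(f"pics/p2.png",cv2.resize(p["image"][v-40:v+40,u-50:u+60,::-1],None,fx=7,fy=7,interpolation=cv2.INTER_CUBIC)); print(u,v)
E
```

```text
time: 8.9
ee_pos: [0.5339, -0.3538, 0.0595]
eef_rot: [0.001, 0.999, 0.052, 0.001]
ft_force: [0.8, 0.7, -0.5]
grip_width: 0.313
pos [ 0.5339 -0.3538  0.0595] yaw_y -84.03 j6 0.81 F [ 0.8  0.7 -0.5] grip 0.313 t 8.9
shift units, present axes: [-0.005 -0.008  0.206]  after turning: [-0.004 -0.008  0.206]  turn units: [ 0.01 -0.01 -0.03]
175 245
```

View pics/p2.png

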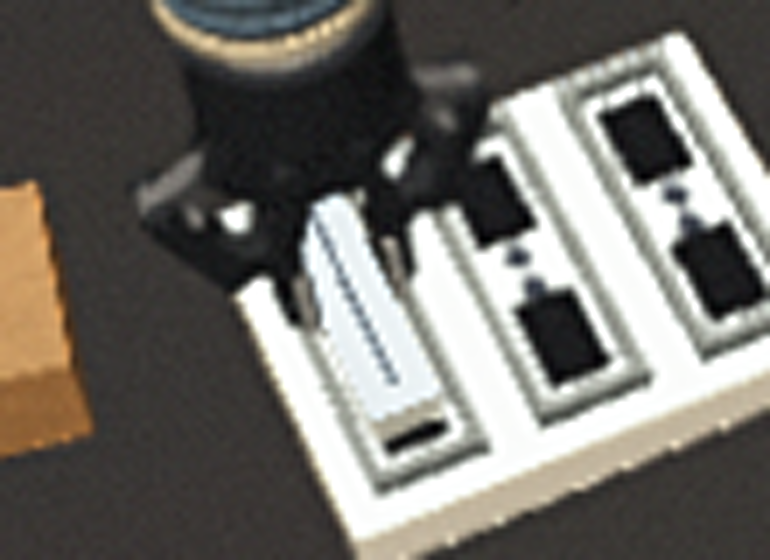

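The bar lines up with lane 3. I'll lower it gently.

```bash
python3 -m jog '[[0,-0.01,0.08,0,0,0,220],[0,0,0.06,0,0,0,220],[0,0,0,0,0,0,220],[0,0,0,0,0,0,220]]';  python3 go.py .5335 -.3533 .044 -83.9
```

```text
time: 9.28
ee_pos: [0.5341, -0.3532, 0.049]
eef_rot: [0.001, 0.999, 0.052, 0.001]
ft_force: [-0.4, -0.2, -0.8]
grip_width: 0.315
pos [ 0.5341 -0.3532  0.049 ] yaw_y -84.03 j6 0.81 F [-0.4 -0.2 -0.8] grip 0.315 t 9.28
shift units, present axes: [-0.009  0.     0.066]  after turning: [-0.009  0.     0.066]  turn units: [ 0.02 -0.02 -0.03]
```

```bash
python3 -m jog '[[-0.01,0,0.04,0,0,0,220],[0,0,0.02,0,0,0,220],[0,0,0,0,0,0,220]]';  python3 go.py .5335 -.3533 .044 -83.9
```

```text
time: 9.53
ee_pos: [0.5334, -0.3534, 0.0441]
eef_rot: [0.001, 0.999, 0.052, 0.001]
ft_force: [-0.0, 0.5, -1.1]
grip_width: 0.314
pos [ 0.5334 -0.3534  0.0441] yaw_y -84.03 j6 0.81 F [-0.   0.5 -1.1] grip 0.314 t 9.53
shift units, present axes: [ 0.002 -0.001  0.001]  after turning: [ 0.002 -0.001  0.001]  turn units: [ 0.02 -0.02 -0.03]
```

```bash
python3 -m jog '[[0,0,0.02,0,0,0,220],[0,0,0,0,0,0,220],[0,0,0,0,0,0,165],[0,0,0,0,0,0,120],[0,0,0,0,0,0,110]]';  python3 go.py .5335 -.3533 .044 -83.9; python3 -m jog '[[0,0,-0.2,0,0,0,110],[0,0,-0.5,0,0,0,100],[0,0,-0.5,0,0,0,100],[0,0,-0.5,0,0,0,100],[0,0,-0.4,0,0,0,100],[-0.4,0,-0.2,0,0,-1,100],[-0.5,0,0,0,0,-1,100],[-0.5,0,0,0,0,-1,100],[-0.5,0,0,0,0,-1,100],[-0.5,0,0,0,0,-1,100],[-0.4,0,0,0,0,-1,100],[-0.3,0,0,0,0,-1,100]]'
python3 - <<'E'
from h import *
for n in("top","scene"):
    p=capture(n); u,v=proj(p,[[.532,-.302,.04]])[0].astype(int); cv2.imwrite(f"pics/p3{n}.png",cv2.resize(p["image"][v-50:v+50,u-60:u+60,::-1],None,fx=5,fy=5,interpolation=cv2.INTER_CUBIC)); print(bars(p))
E
python3 go.py .437 .0205 .1 5.3
```

```text
time: 9.95
ee_pos: [0.5336, -0.3536, 0.0427]
eef_rot: [0.001, 0.999, 0.052, 0.001]
ft_force: [-0.5, -0.3, 0.6]
grip_width: 0.566
pos [ 0.5336 -0.3536  0.0427] yaw_y -84.03 j6 0.81 F [-0.5 -0.3  0.6] grip 0.566 t 9.95
shift units, present axes: [-0.001 -0.004 -0.017]  after turning: [-0.001 -0.004 -0.017]  turn units: [ 0.03 -0.03 -0.03]
time: 10.95
ee_pos: [0.3138, -0.4337, 0.2261]
eef_rot: [0.005, 0.931, 0.365, 0.002]
ft_force: [-0.0, -0.7, -0.4]
grip_width: 0.606
[(array([ 0.5458, -0.3642,  6.5436]), np.float64(0.095), 0.77, [371.8, 174.4, 392.7, 216.6]), (array([ 4.36800e-01,  2.26000e-02, -8.55998e+01]), np.float64(0.102), 0.62, [232.4, 237.6, 274.4, 250.2])]
[(array([ 4.3780e-01,  1.9700e-02, -8.4452e+01]), np.float64(0.075), 0.8, [271.7, 183.9, 312.8, 205.6])]
pos [ 0.3158 -0.4332  0.2258] yaw_y -47.55 j6 -0.2 F [0.4 0.3 1.2] grip 0.612 t 11.15
shift units, present axes: [ 5.275 -3.39   1.645]  after turning: [5.874 2.168 1.677]  turn units: [  0.11   0.05 -10.57]
```

View pics/p3scene.png

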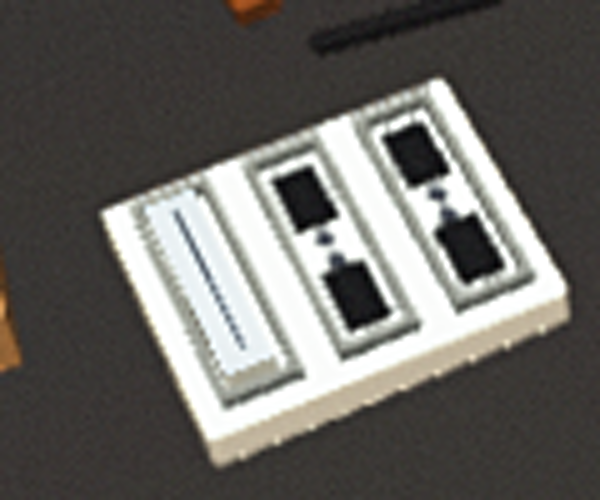

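View pics/p3top.png

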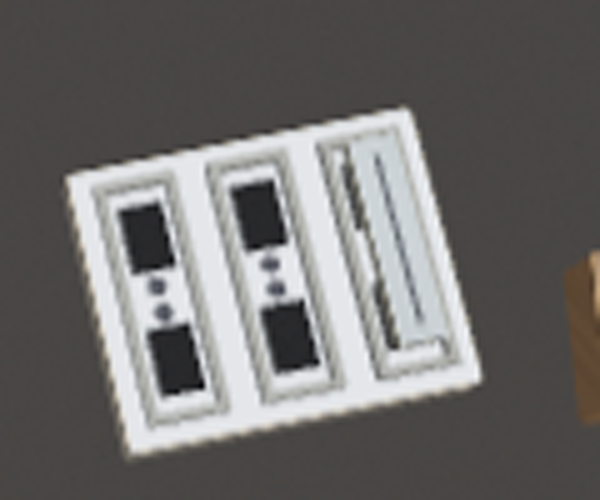

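```bash
cat >> h.py <<'E'
RX=dict(top=(.5236,-.2855),scene=(.5272,-.2882))  # rack centre as each camera sees it
def inrack(p,n,zb,lane,yaw=6.1):
    a=np.radians(yaw); ex=np.array([np.cos(a),np.sin(a)]); ey=np.array([-ex[1],ex[0]])
    L=np.array(RX[n])+ey*(.066*(2-lane))
    c=proj(p,[[L[0],L[1],zb+.016]])[0]
    out=[]
    for r in trace(p,"bar1"):
        e=r["extent"]
        if np.hypot((e[0]+e[2])/2-c[0],(e[1]+e[3])/2-c[1])<15:
            q,err=fitbox(p,r["mask"],(.12,.028,.016),zb,(L[0],L[1],yaw))
            d=q[:2]-L
            X,_=cloud(p,r["mask"]); out.append(("dx,dy mm",(d@ex*1e3).round(1),(d@ey*1e3).round(1),"dyaw",(q[2]-yaw).round(1),"err",round(err,3),"ztop",np.percentile(X[:,2],[25,50,75]).round(4)))
    return out
E
python3 - <<'E'
from h import *
for n in("top","scene"):
    p=capture(n); print(n,inrack(p,n,.036,3))
E
```

```text
top [('dx,dy mm', np.float64(5.4), np.float64(-3.1), 'dyaw', np.float64(-0.2), 'err', np.float64(0.086), 'ztop', array([0.0495, 0.0517, 0.0531]))]
scene [('dx,dy mm', np.float64(0.8), np.float64(-1.7), 'dyaw', np.float64(-0.0), 'err', np.float64(0.052), 'ztop', array([0.0481, 0.0502, 0.0519]))]
```

Bar A sits on its pads in lane 3: top at about 51 mm, in-lane offset about +3 / −2.4 mm, yaw within 0.2°. Next is bar B, at top pixel (253,245).

```bash
python3 -m jog '[[0.5,-0.3,0,0.1,0.05,-1,100],[0.5,-0.3,0,0,0,-1,100],[0.5,-0.2,0,0,0,-1,100],[0.5,-0.2,0,0,0,-1,100],[0.5,-0.1,0,0,0,-1,100],[0.5,-0.05,0,0,0,-1,100],[0.5,0,0,0,0,-1,100],[0.5,0,0,0,0,-1,100],[0.5,0.1,0,0,0,-1,100],[0.5,0.1,0,0,0,-1,100],[0.5,0.1,0.1,0,0,-0.6,100],[0.2,0.1,0.3,0,0,0,100]]'; python3 go.py .437 .021 .1 5.3
```

```text
time: 12.35
ee_pos: [0.4289, 0.0241, 0.1991]
eef_rot: [0.005, 0.654, 0.756, 0.005]
ft_force: [0.6, -1.5, -0.3]
grip_width: 0.608
pos [0.4289 0.0241 0.1991] yaw_y 8.26 j6 -0.2 F [ 0.6 -1.5 -0.3] grip 0.608 t 12.35
shift units, present axes: [-0.055  0.081  1.322]  after turning: [-0.051  0.103  1.321]  turn units: [0.17 0.01 0.59]
```

```bash
python3 -m jog '[[0,0.1,0.3,0.15,0,0.59,100],[0,0,0.5,0,0,0,100],[0,0,0.4,0,0,0,100],[0,0,0.3,0,0,0,100],[0,0,0,0,0,0,100],[0,0,0,0,0,0,100]]'; python3 go.py .437 .021 .003 5.3
python3 - <<'E'
from h import *
p=capture("scene"); u,v=proj(p,[[.437,.02,.04]])[0].astype(int); cv2.imwrite(f"pics/b1.png",cv2.resize(p["image"][v-50:v+50,u-60:u+60,::-1],None,fx=5,fy=5,interpolation=cv2.INTER_CUBIC)); print(bars(p))
E
```

```text
time: 12.85
ee_pos: [0.4377, 0.0351, 0.081]
eef_rot: [0.001, 0.67, 0.743, 0.001]
ft_force: [-0.3, 0.3, 0.6]
grip_width: 0.604
pos [0.4377 0.0351 0.081 ] yaw_y 5.92 j6 -0.13 F [-0.3  0.3  0.6] grip 0.604 t 12.85
shift units, present axes: [-0.185 -0.03   1.039]  after turning: [-0.186 -0.026  1.039]  turn units: [0.02 0.   0.12]
[(array([ 4.37200e-01,  1.90000e-02, -8.42118e+01]), np.float64(0.09), 0.98, [274.1, 184.8, 312.8, 205.4]), (array([ 0.5071, -0.3543,  6.6363]), np.float64(0.088), 0.93, [159.8, 229.9, 188.6, 271.6])]
```

View pics/b1.png

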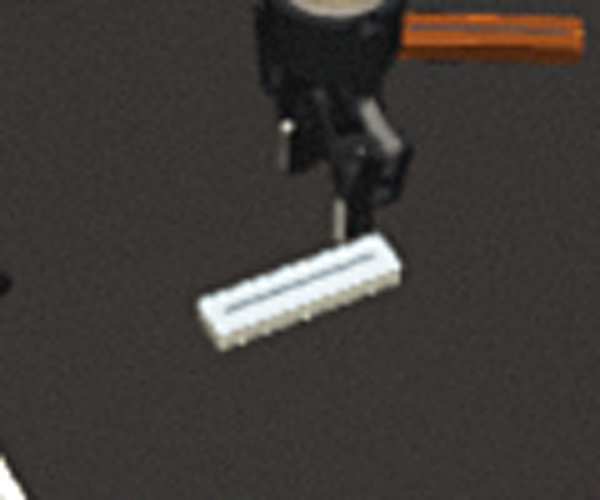

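```bash
python3 -m jog '[[-0.18,-0.03,0.1,0,0,0.12,100],[0,0,0.3,0,0,0,100],[0,0,0,0,0,0,100],[0,0,0,0,0,0,100]]'; python3 go.py .437 .021 .003 5.3
```

```text
time: 13.28
ee_pos: [0.4418, 0.0207, 0.0577]
eef_rot: [0.006, 0.674, 0.739, 0.005]
ft_force: [0.0, 0.7, 0.7]
grip_width: 0.608
pos [0.4418 0.0207 0.0577] yaw_y 5.3 j6 -0.15 F [0.  0.7 0.7] grip 0.608 t 13.28
shift units, present axes: [ 0.012 -0.074  0.729]  after turning: [ 0.01  -0.063  0.73 ]  turn units: [ 0.17  0.03 -0.  ]
```

```bash
python3 -m jog '[[0,-0.06,0.1,0.17,0.03,0,100],[0,0,0.3,0,0,0,100],[0,0,0.15,0,0,0,100],[0,0,0,0,0,0,100]]'; python3 go.py .437 .021 .003 5.3
```

```text
time: 13.62
ee_pos: [0.4401, 0.0204, 0.0196]
eef_rot: [0.002, 0.674, 0.739, 0.002]
ft_force: [-1.1, -0.6, 0.5]
grip_width: 0.605
pos [0.4401 0.0204 0.0196] yaw_y 5.32 j6 -0.15 F [-1.1 -0.6  0.5] grip 0.605 t 13.62
shift units, present axes: [ 0.012 -0.041  0.221]  after turning: [ 0.012 -0.04   0.221]  turn units: [0.07 0.01 0.  ]
```

```bash
python3 -m jog '[[0.01,-0.04,0.1,0.07,0,0,100],[0,0,0.1,0,0,0,100],[0,0,0.02,0,0,0,100],[0,0,0,0,0,0,100]]'; python3 go.py .437 .021 .003 5.3;python3 -m jog '[[0,0,0,0,0,0,150],[0,0,0,0,0,0,200],[0,0,0,0,0,0,220],[0,0,0,0,0,0,220],[0,0,0,0,0,0,220],[0,0,0,0,0,0,220]]' 40;  python3 go.py .437 .021 .003 5.3
```

```text
time: 13.95
ee_pos: [0.4373, 0.0211, 0.0031]
eef_rot: [0.0, 0.673, 0.739, -0.0]
ft_force: [0.2, 0.1, 0.8]
grip_width: 0.607
pos [0.4373 0.0211 0.0031] yaw_y 5.34 j6 -0.15 F [0.2 0.1 0.8] grip 0.607 t 13.95
shift units, present axes: [-0.001 -0.004  0.001]  after turning: [-0.001 -0.004  0.001]  turn units: [-0.    0.01  0.01]
time: 14.45
ee_pos: [0.4378, 0.0211, 0.0042]
eef_rot: [0.001, 0.673, 0.739, 0.0]
ft_force: [1.1, -0.6, -0.5]
grip_width: 0.315
pos [0.4378 0.0211 0.0042] yaw_y 5.34 j6 -0.15 F [ 1.1 -0.6 -0.5] grip 0.315 t 14.45
shift units, present axes: [-0.001 -0.011  0.016]  after turning: [-0.001 -0.011  0.016]  turn units: [0.01 0.01 0.01]
```

```bash
python3 -m jog '[[0,0,-0.2,0,0,0,220],[0,0,-0.4,0,0,0,220],[0,0,-0.4,0,0,0,220],[0,0,-0.3,0,0,1,220],[0,0,0,0,0,1,220],[-0.3,0,0,0,0,1,220],[-0.4,0,0,0,0,1,220],[-0.4,0,0,0,0,1,220],[-0.4,0.1,0,0,0,1,220],[-0.4,0.2,0,0,0,1,220],[-0.4,0.3,0,0,0,1,220],[-0.3,0.3,0,0,0,1,220]]';  python3 go.py .5165 -.2197 .12 -83.9
```

```text
time: 15.45
ee_pos: [0.4265, -0.1966, 0.1077]
eef_rot: [0.001, 0.91, 0.414, 0.001]
ft_force: [1.3, -0.0, -1.0]
grip_width: 0.32
pos [ 0.4265 -0.1966  0.1077] yaw_y -41.1 j6 0.19 F [ 1.3 -0.  -1. ] grip 0.32 t 15.45
shift units, present axes: [ 0.556  1.107 -0.161]  after turning: [ 1.16   0.434 -0.164]  turn units: [ 0.01 -0.02  8.56]
```

```bash
python3 -m jog '[[0,0,-0.2,0,0,1,220],[0,0,0,0,0,1,220],[0,0,0,0,0,1,220],[0,0,0,0,0,1,220],[0,0,0,0,0,1,220],[0,0,0,0,0,1,220],[0.2,0.1,0,0,0,1,220],[0.3,0.1,0,0,0,1,220],[0.3,0.1,0,0,0,0.5,220],[0.3,0.1,0,0,0,0,220],[0,0,0,0,0,0,220],[0,0,0,0,0,0,220]]';  python3 go.py .5165 -.2197 .08 -83.9
```

```text
time: 16.45
ee_pos: [0.5146, -0.2209, 0.1229]
eef_rot: [0.0, 1.0, 0.028, 0.001]
ft_force: [-0.3, -0.0, -1.0]
grip_width: 0.317
pos [ 0.5146 -0.2209  0.1229] yaw_y -86.74 j6 1.03 F [-0.3 -0.  -1. ] grip 0.317 t 16.45
shift units, present axes: [ 0.025 -0.016  0.572]  after turning: [ 0.027 -0.014  0.572]  turn units: [ 0.01 -0.01 -0.57]
```

```bash
python3 -m jog '[[0.02,-0.01,0.1,0,0,-0.57,220],[0,0,0.3,0,0,0,220],[0,0,0.2,0,0,0,220],[0,0,0,0,0,0,220],[0,0,0,0,0,0,220]]';  python3 go.py .5165 -.2197 .06 -83.9
python3 - <<'E'
from h import *
for n in("top","scene"):
    p=capture(n); u,v=proj(p,[[.517,-.22,.06]])[0].astype(int); cv2.imwrite(f"pics/q1{n}.png",cv2.resize(p["image"][v-40:v+40,u-50:u+60,::-1],None,fx=6,fy=6,interpolation=cv2.INTER_CUBIC)); print(u,v, inrack(p,n,st()[0]["ee_pos"][2]-.005,1))
E
python3 go.py .5165 -.2197 .06 -83.9
```

```text
time: 16.87
ee_pos: [0.5136, -0.2194, 0.0769]
eef_rot: [0.0, 0.998, 0.055, -0.0]
ft_force: [1.3, -0.6, 0.1]
grip_width: 0.314
pos [ 0.5136 -0.2194  0.0769] yaw_y -83.7 j6 0.97 F [ 1.3 -0.6  0.1] grip 0.314 t 16.87
shift units, present axes: [0.038 0.008 0.225]  after turning: [0.038 0.008 0.225]  turn units: [0.   0.   0.04]
335 205 []
221 227 [('dx,dy mm', np.float64(-7.2), np.float64(7.5), 'dyaw', np.float64(-8.1), 'err', np.float64(0.455), 'ztop', array([0.0862, 0.0881, 0.0895]))]
pos [ 0.5146 -0.2198  0.0779] yaw_y -83.7 j6 0.97 F [ 0.1 -0.4 -1.2] grip 0.314 t 17.07
shift units, present axes: [0.025 0.001 0.239]  after turning: [0.026 0.001 0.239]  turn units: [ 0.02 -0.02  0.04]
```

View pics/q1scene.png

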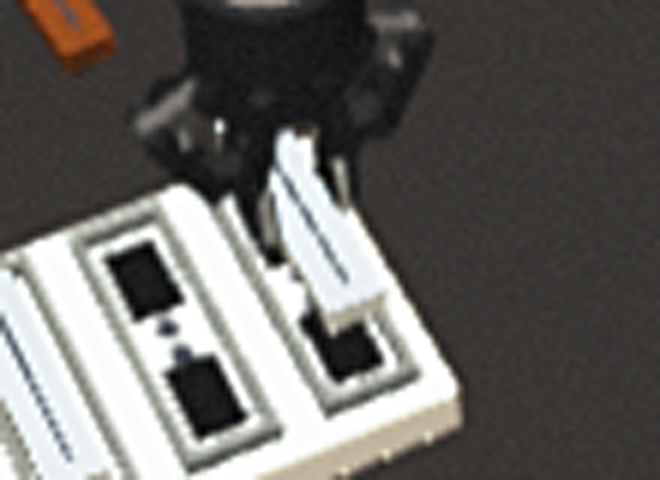

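```bash
python3 -m jog '[[0.025,0,0.1,0,0,0,220],[0,0,0.14,0,0,0,220],[0,0,0.06,0,0,0,220],[0,0,0,0,0,0,220],[0,0,0,0,0,0,220]]';  python3 go.py .5165 -.2197 .042 -83.9
```

```text
time: 17.48
ee_pos: [0.5174, -0.22, 0.0546]
eef_rot: [0.001, 0.998, 0.055, 0.002]
ft_force: [-0.6, 0.3, -1.0]
grip_width: 0.314
pos [ 0.5174 -0.22    0.0546] yaw_y -83.7 j6 0.98 F [-0.6  0.3 -1. ] grip 0.314 t 17.48
shift units, present axes: [-0.012 -0.006  0.168]  after turning: [-0.011 -0.005  0.168]  turn units: [ 0.04 -0.05  0.04]
```

Run:
```python
from h import *
p=capture("scene"); u,v=proj(p,[[.517,-.22,.06]])[0].astype(int); cv2.imwrite(f"pics/q2.png",cv2.resize(p["image"][v-40:v+40,u-50:u+60,::-1],None,fx=6,fy=6,interpolation=cv2.INTER_CUBIC))
```

```text
(no output)
```

View pics/q2.png

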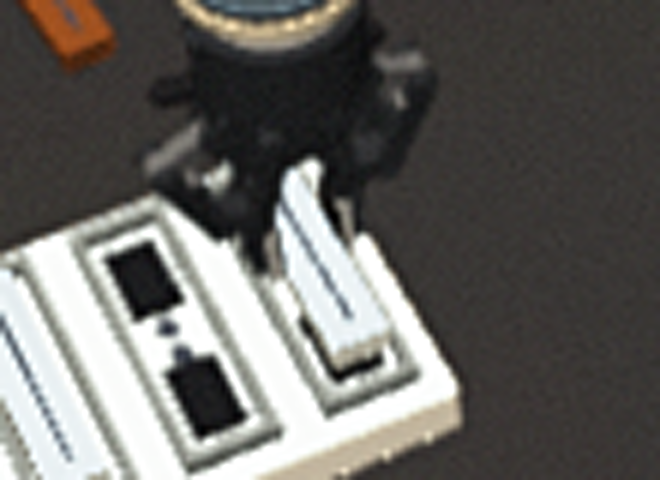

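```bash
python3 -m jog '[[-0.01,-0.005,0.06,0.04,-0.05,0,220],[0,0,0.05,0,0,0,220],[0,0,0.02,0,0,0,220],[0,0,0,0,0,0,220]]';  python3 go.py .5165 -.2197 .042 -83.9
```

```text
time: 17.87
ee_pos: [0.5167, -0.2198, 0.0442]
eef_rot: [-0.0, 0.998, 0.055, -0.0]
ft_force: [-0.5, -0.1, -1.5]
grip_width: 0.314
pos [ 0.5167 -0.2198  0.0442] yaw_y -83.7 j6 0.98 F [-0.5 -0.1 -1.5] grip 0.314 t 17.87
shift units, present axes: [-0.002 -0.001  0.03 ]  after turning: [-0.002 -0.001  0.03 ]  turn units: [-0.01  0.    0.04]
```

```bash
python3 -m jog '[[0,0,0.025,0,0,0,220],[0,0,0,0,0,0,220]]';  python3 go.py .5165 -.2197 .042 -83.9; python3 -m jog '[[0,0,0.01,0,0,0,220],[0,0,0,0,0,0,165],[0,0,0,0,0,0,120],[0,0,0,0,0,0,110]]';  python3 go.py .5165 -.2197 .042 -83.9; python3 -m jog '[[0,0,-0.2,0,0,0,110],[0,0,-0.5,0,0,0,100],[0,0,-0.5,0,0,0,100],[0,0,-0.5,0,0,0,100],[0,0,-0.4,0,0,0,100],[0.5,0,-0.2,0,0,-1,100],[0.5,-0.2,0,0,0,-1,100],[0.5,-0.3,0,0,0,-1,100],[0.5,-0.3,0,0,0,-1,100],[0.5,-0.3,0,0,0,-1,100],[0.4,-0.4,0,0,0,-1,100],[0.3,-0.4,0,0,0,-1,100]]'
python3 - <<'E'
from h import *
for n in("top","scene"):
    p=capture(n); u,v=proj(p,[[.532,-.302,.04]])[0].astype(int); cv2.imwrite(f"pics/p4{n}.png",cv2.resize(p["image"][v-50:v+50,u-60:u+60,::-1],None,fx=5,fy=5,interpolation=cv2.INTER_CUBIC))
    for l in (1,3): print(n,l,inrack(p,n,.036,l))
E
python3 go.py .437 .0205 .1 5.3
```

```text
time: 18.03
ee_pos: [0.5167, -0.2198, 0.0421]
eef_rot: [-0.0, 0.998, 0.055, -0.0]
ft_force: [0.8, 0.5, -1.2]
grip_width: 0.314
pos [ 0.5167 -0.2198  0.0421] yaw_y -83.7 j6 0.98 F [ 0.8  0.5 -1.2] grip 0.314 t 18.03
shift units, present axes: [-0.002 -0.001  0.002]  after turning: [-0.002 -0.001  0.002]  turn units: [-0.01  0.    0.04]
time: 18.37
ee_pos: [0.517, -0.2199, 0.0417]
eef_rot: [0.0, 0.998, 0.055, 0.0]
ft_force: [-0.2, 0.8, 0.0]
grip_width: 0.57
pos [ 0.517  -0.2199  0.0417] yaw_y -83.7 j6 0.98 F [-0.2  0.8  0. ] grip 0.57 t 18.37
shift units, present axes: [-0.006 -0.004 -0.004]  after turning: [-0.006 -0.004 -0.004]  turn units: [ 0.   -0.01  0.04]
time: 19.37
ee_pos: [0.6772, -0.0179, 0.2252]
eef_rot: [0.002, 0.933, 0.359, 0.002]
ft_force: [0.7, 0.0, 0.4]
grip_width: 0.605
top 1 [('dx,dy mm', np.float64(3.6), np.float64(-0.2), 'dyaw', np.float64(-0.3), 'err', np.float64(0.116), 'ztop', array([0.0511, 0.0525, 0.0537]))]
top 3 [('dx,dy mm', np.float64(5.9), np.float64(-3.2), 'dyaw', np.float64(-0.4), 'err', np.float64(0.065), 'ztop', array([0.0503, 0.0518, 0.0532]))]
scene 1 [('dx,dy mm', np.float64(-3.5), np.float64(1.1), 'dyaw', np.float64(-1.0), 'err', np.float64(0.142), 'ztop', array([0.0478, 0.05  , 0.0519]))]
scene 3 [('dx,dy mm', np.float64(1.5), np.float64(-1.7), 'dyaw', np.float64(0.4), 'err', np.float64(0.092), 'ztop', array([0.0473, 0.0501, 0.0521]))]
pos [ 0.6758 -0.0208  0.2255] yaw_y -48.27 j6 0.74 F [ 0.2 -0.4  0.3] grip 0.605 t 19.67
shift units, present axes: [-2.014 -2.537  1.658]  after turning: [ 0.842 -3.12   1.673]  turn units: [  0.06  -0.   -10.71]
```

View pics/p4scene.png

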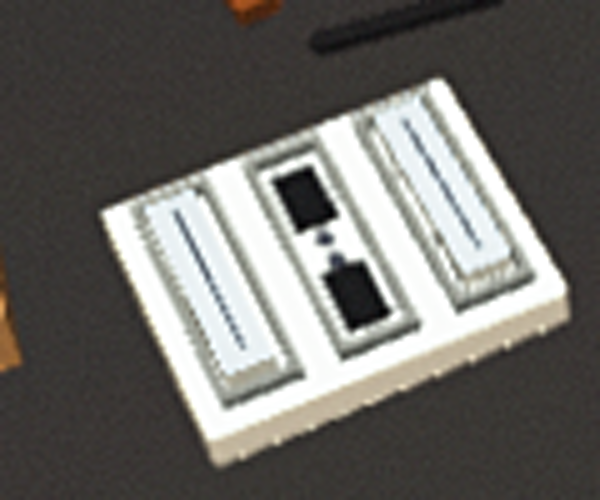

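View pics/p4top.png

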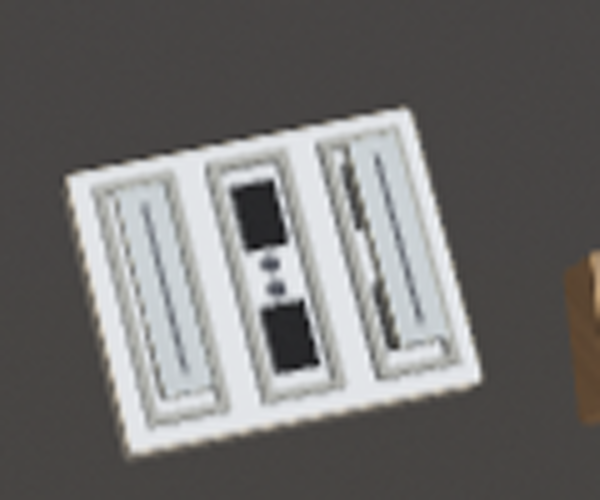

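Both bars are in lanes (1 and 3), resting on their pads. Now the drawer: I need the handle line and the cabinet yaw.

Run:
```python
from h import *
for n in("top","scene"):
    p=capture(n)
    X,uv=cloud(p); im=p["image"][uv[:,1],uv[:,0]].astype(int)
    m=(X[:,2]>.075)&(X[:,2]<.11)&(X[:,0]>.42)&(X[:,0]<.535)&(X[:,1]>.15)&(X[:,1]<.36)&(np.abs(im[:,2]-im[:,0])<40)
    H=X[m]
    for _ in range(8):
        k=np.polyfit(H[:,1],H[:,0],1); e=H[:,0]-np.polyval(k,H[:,1]); H=H[np.abs(e)<.006] if _>2 else H[e<.004]
    print(n,len(H),"mean",H.mean(0).round(4),"y",H[:,1].min().round(4),H[:,1].max().round(4),"z",np.percentile(H[:,2],[10,50,90]).round(4),"slope deg",np.degrees(np.arctan(k[0])).round(2))
    b=(im[:,2]-im[:,0]>50)&(X[:,2]>.06)&(X[:,2]<.14)&(X[:,0]>.45)&(X[:,0]<.65)&(X[:,1]>.1)&(X[:,1]<.4)
    B=X[b]; 
    T=B[B[:,2]>np.percentile(B[:,2],90)-.01]
    (c,s,th)=cv2.minAreaRect((T[:,:2]*1000).astype(np.float32)); print("blue top",c,s,th,"z",np.percentile(B[:,2],[5,50,95]).round(3))
    t=(X[:,2]>.12)&(X[:,2]<.14)&(X[:,0]>.5)&(X[:,0]<.9)&(X[:,1]>.1)&(X[:,1]<.42)&(np.abs(im[:,2]-im[:,0])<60)
    (c,s,th)=cv2.minAreaRect((X[t][:,:2]*1000).astype(np.float32)); print("cab top",c,s,th)
```

```text
top 135 mean [0.5153 0.2607 0.0966] y 0.2083 0.3146 z [0.0931 0.097  0.0998] slope deg -0.53
blue top (557.978515625, 273.9990539550781) (14.25312614440918, 160.7227020263672) 0.16710253059864044 z [0.109 0.117 0.12 ]
cab top (731.6116943359375, 267.9806823730469) (336.75592041015625, 303.3870849609375) 0.0038710639346390963
scene 109 mean [0.517  0.2544 0.0937] y 0.2002 0.3113 z [0.0891 0.0941 0.0976] slope deg -0.61
blue top (558.8917846679688, 255.03509521484375) (20.89226722717285, 195.3133544921875) 1.2150819301605225 z [0.079 0.115 0.12 ]
cab top (697.6202392578125, 258.5338134765625) (278.7411804199219, 205.89073181152344) 1.330919623374939
```

```bash
python3 -m jog '[[0.2,-0.5,0,0,0,-1,183],[0.2,-0.5,0,0,0,-1,183],[0.3,-0.4,0,0,0,-1,183],[0.3,-0.4,0,0,0,-1,183],[0.4,-0.3,0,0,0,-1,183],[0.4,-0.3,0,0,0,-1,183],[0.5,-0.2,0,0,0,-1,183],[0.5,-0.1,0,0,0,-1,183],[0.5,0,0,0,0,-1,183],[0.3,0,0,0,0,-0.5,183]]'; python3 go.py .516 .2585 .15 0.7
```

```text
time: 20.6
ee_pos: [0.6126, 0.3346, 0.2259]
eef_rot: [0.004, 0.708, 0.706, 0.002]
ft_force: [0.7, -0.4, 0.6]
grip_width: 0.284
pos [0.6126 0.3346 0.2259] yaw_y -0.22 j6 0.44 F [ 0.7 -0.4  0.6] grip 0.284 t 20.6
shift units, present axes: [-1.017 -1.292  1.005]  after turning: [-0.999 -1.3    1.012]  turn units: [ 0.09  0.03 -0.18]
```

```bash
python3 -m jog '[[-0.35,-0.45,0,0.1,0.03,-0.18,183],[-0.35,-0.45,0,0,0,0,183],[-0.3,-0.4,0.1,0,0,0,183],[0,0,0.3,0,0,0,183],[0,0,0.3,0,0,0,183],[0,0,0,0,0,0,183],[0,0,0,0,0,0,183]]'; python3 go.py .516 .2585 .15 0.7;  python3 - <<'E'
from h import *
for n in("top","scene"):
    p=capture(n); u,v=proj(p,[[.516,.26,.12]])[0].astype(int); cv2.imwrite(f"pics/d1{n}.png",cv2.resize(p["image"][v-50:v+50,u-60:u+60,::-1],None,fx=5,fy=5,interpolation=cv2.INTER_CUBIC))
E
```

```text
time: 21.18
ee_pos: [0.5155, 0.257, 0.1684]
eef_rot: [-0.001, 0.703, 0.711, -0.0]
ft_force: [-0.1, -0.1, 0.7]
grip_width: 0.287
pos [0.5155 0.257  0.1684] yaw_y 0.67 j6 0.37 F [-0.1 -0.1  0.7] grip 0.287 t 21.18
shift units, present axes: [0.02  0.008 0.246]  after turning: [0.02  0.007 0.246]  turn units: [-0.02 -0.01 -0.01]
```

View pics/d1scene.png

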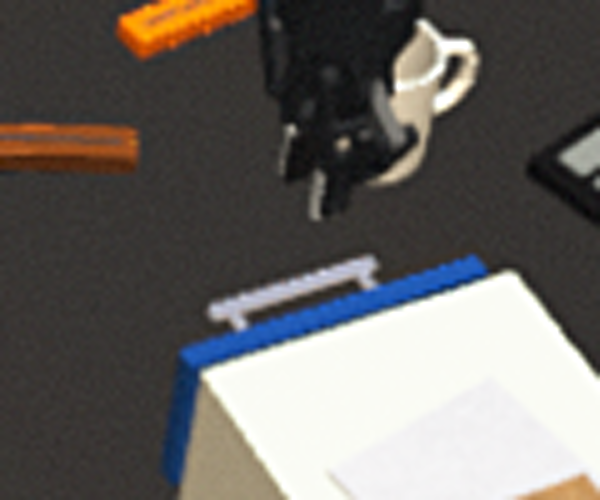

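```bash
python3 -m jog '[[0.02,0.01,0.2,0,0,0,183],[0,0,0.4,0,0,0,183],[0,0,0.15,0,0,0,183],[0,0,0,0,0,0,183],[0,0,0,0,0,0,183]]'; python3 go.py .516 .2585 .078 0.7;  python3 - <<'E'
from h import *
for n in("top","scene"):
    p=capture(n); u,v=proj(p,[[.516,.26,.12]])[0].astype(int); cv2.imwrite(f"pics/d2{n}.png",cv2.resize(p["image"][v-50:v+50,u-60:u+60,::-1],None,fx=5,fy=5,interpolation=cv2.INTER_CUBIC))
E
```

```text
time: 21.7
ee_pos: [0.5217, 0.2605, 0.1173]
eef_rot: [0.001, 0.703, 0.711, 0.005]
ft_force: [0.2, -0.2, 0.0]
grip_width: 0.279
pos [0.5217 0.2605 0.1173] yaw_y 0.63 j6 0.37 F [ 0.2 -0.2  0. ] grip 0.279 t 21.7
shift units, present axes: [-0.028 -0.081  0.523]  after turning: [-0.026 -0.076  0.523]  turn units: [ 0.1  -0.06 -0.01]
```

View pics/d2scene.png

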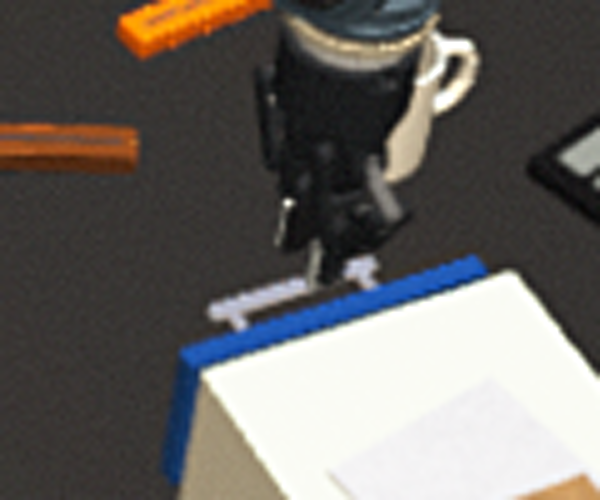

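View pics/d2top.png

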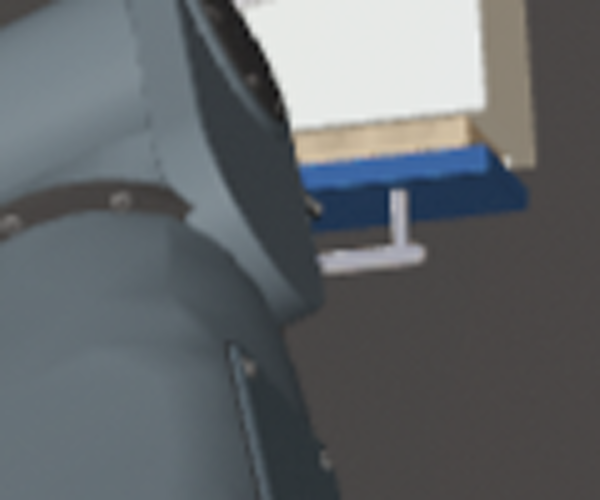

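```bash
python3 -m jog '[[-0.02,-0.07,0.05,0.1,-0.06,0,183],[0,0,0.1,0,0,0,183],[0,0,0.1,0,0,0,183],[0,0,0,0,0,0,183]]'; python3 go.py .516 .2585 .078 0.7
```

```text
time: 22.13
ee_pos: [0.5175, 0.2596, 0.1007]
eef_rot: [0.001, 0.703, 0.711, 0.002]
ft_force: [0.3, -0.4, -0.7]
grip_width: 0.286
pos [0.5175 0.2596 0.1007] yaw_y 0.64 j6 0.37 F [ 0.3 -0.4 -0.7] grip 0.286 t 22.13
shift units, present axes: [-0.014 -0.022  0.302]  after turning: [-0.014 -0.02   0.302]  turn units: [ 0.06 -0.02 -0.01]
```

```bash
python3 -m jog '[[-0.01,-0.02,0.1,0.06,-0.02,0,183],[0,0,0.1,0,0,0,183],[0,0,0.1,0,0,0,183],[0,0,0,0,0,0,183]]'; python3 go.py .516 .2585 .078 0.7; python3 -m jog '[[0,0,0,0,0,0,255],[0,0,0,0,0,0,255],[0,0,0,0,0,0,255],[0,0,0,0,0,0,255]]' 40; python3 go.py .516 .2585 .078 0.7
```

```text
time: 22.47
ee_pos: [0.5158, 0.2587, 0.0755]
eef_rot: [-0.0, 0.703, 0.711, -0.001]
ft_force: [-0.7, -0.1, -0.7]
grip_width: 0.281
pos [0.5158 0.2587 0.0755] yaw_y 0.64 j6 0.37 F [-0.7 -0.1 -0.7] grip 0.281 t 22.47
shift units, present axes: [-0.002  0.003 -0.033]  after turning: [-0.002  0.003 -0.033]  turn units: [-0.01  0.01 -0.01]
time: 22.8
ee_pos: [0.5156, 0.2586, 0.0749]
eef_rot: [-0.0, 0.703, 0.711, -0.001]
ft_force: [1.5, -0.0, -2.3]
grip_width: 0.109
pos [0.5156 0.2586 0.0749] yaw_y 0.64 j6 0.37 F [ 1.5 -0.  -2.3] grip 0.109 t 22.8
shift units, present axes: [-0.001  0.005 -0.041]  after turning: [-0.001  0.005 -0.041]  turn units: [-0.03  0.01 -0.01]
```

```bash
python3 -m jog '[[0,-0.1,0,0,0,0,255],[0,-0.2,0,0,0,0,255],[0,-0.25,0,0,0,0,255],[0,-0.25,0,0,0,0,255],[0,-0.25,0,0,0,0,255],[0,-0.25,0,0,0,0,255],[0,-0.25,0,0,0,0,255],[0,-0.1,0,0,0,0,255],[0,0,0,0,0,0,255]]'; python3 go.py .36 .2585 .075 0.7
```

```text
time: 23.55
ee_pos: [0.3847, 0.2569, 0.075]
eef_rot: [0.0, 0.703, 0.711, 0.001]
ft_force: [2.2, 0.7, -8.9]
grip_width: 0.114
pos [0.3847 0.2569 0.075 ] yaw_y 0.59 j6 0.48 F [ 2.2  0.7 -8.9] grip 0.114 t 23.55
shift units, present axes: [ 0.024 -0.329 -0.001]  after turning: [ 0.025 -0.329 -0.001]  turn units: [ 0.03 -0.02 -0.02]
```

```bash
python3 -m jog '[[0,-0.1,0,0,0,0,255],[0,-0.15,0,0,0,0,255],[0,-0.05,0,0,0,0,255],[0,0,0,0,0,0,255]]'; python3 go.py .36 .2585 .075 0.7; python3 -m jog '[[0,0,0,0,0,0,220],[0,0,0,0,0,0,180],[0,0,0,0,0,0,175],[0,0,0,0,0,0,175],[0,0,-0.2,0,0,0,175],[0,0,-0.4,0,0,0,175],[0,0,-0.5,0,0,0,175],[0,0,-0.5,0,0,0,175],[0,0,-0.5,0,0,0,175],[-0.4,0,-0.2,0,0,0,175],[-0.5,0,0,0,0,0,175],[-0.5,0,0,0,0,0,175]]';python3 go.py .36 .2585 .075 0.7
```

```text
time: 23.88
ee_pos: [0.3609, 0.2566, 0.0749]
eef_rot: [0.001, 0.703, 0.711, 0.002]
ft_force: [1.5, 0.0, -6.9]
grip_width: 0.112
pos [0.3609 0.2566 0.0749] yaw_y 0.58 j6 0.5 F [ 1.5  0.  -6.9] grip 0.112 t 23.88
shift units, present axes: [ 0.025 -0.012 -0.001]  after turning: [ 0.025 -0.012 -0.001]  turn units: [ 0.04 -0.02 -0.02]
time: 24.88
ee_pos: [0.3639, 0.152, 0.2577]
eef_rot: [0.002, 0.702, 0.712, 0.003]
ft_force: [1.1, -1.3, -0.9]
grip_width: 0.316
pos [0.3639 0.152  0.2577] yaw_y 0.87 j6 0.26 F [ 1.1 -1.3 -0.9] grip 0.316 t 24.88
shift units, present axes: [ 1.417 -0.048  2.439]  after turning: [ 1.421 -0.034  2.437]  turn units: [ 0.09 -0.02  0.03]
```

```bash
python3 -m jog '[[-0.5,0,0,0,0,0,120],[-0.5,0,0,0,0,0,120],[-0.5,0,0,0,0,0,120],[-0.3,0,0,0,0,0,120]]'
python3 - <<'E'
from h import *
for n in("top","scene"):
    p=capture(n); u,v=proj(p,[[.47,.26,.08]])[0].astype(int); cv2.imwrite(f"pics/r1{n}.png",cv2.resize(p["image"][v-60:v+60,u-70:u+70,::-1],None,fx=5,fy=5,interpolation=cv2.INTER_CUBIC)); print(n,u,v)
    for r in trace(p,"roller")[:3]:
        X,_=cloud(p,r["mask"]); print(r["confidence"],r["extent"],X.mean(0).round(3),np.percentile(X[:,2],[5,50,95]).round(3))
E
```

```text
time: 25.22
ee_pos: [0.3657, 0.0098, 0.2599]
eef_rot: [0.004, 0.701, 0.713, 0.005]
ft_force: [-0.1, 0.1, -0.0]
grip_width: 0.529
top 160 238
0.79 [137.9, 220.4, 187.0, 249.4] [0.485 0.255 0.081] [0.023 0.098 0.104]
scene 373 163
0.7 [355.3, 157.0, 393.3, 184.2] [0.493 0.249 0.082] [0.033 0.089 0.103]
0.5 [154.7, 212.1, 248.6, 287.1] [ 0.543 -0.292  0.03 ] [0.007 0.03  0.041]
```

View pics/r1top.png

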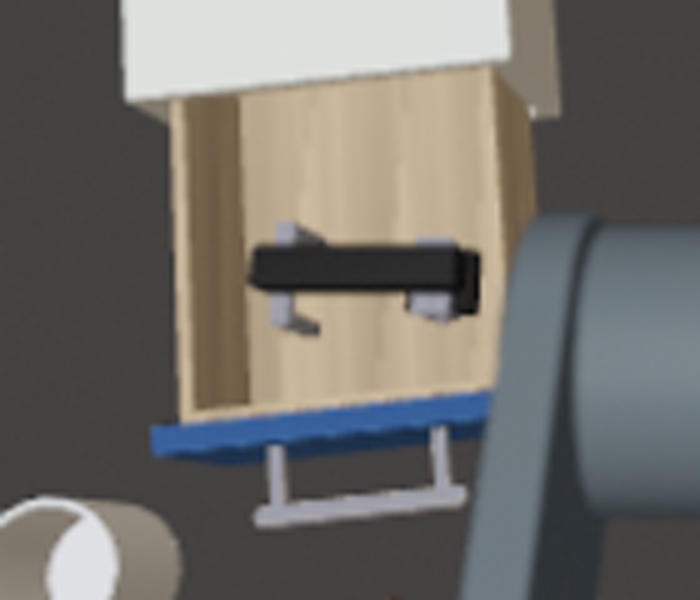

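View pics/r1scene.png

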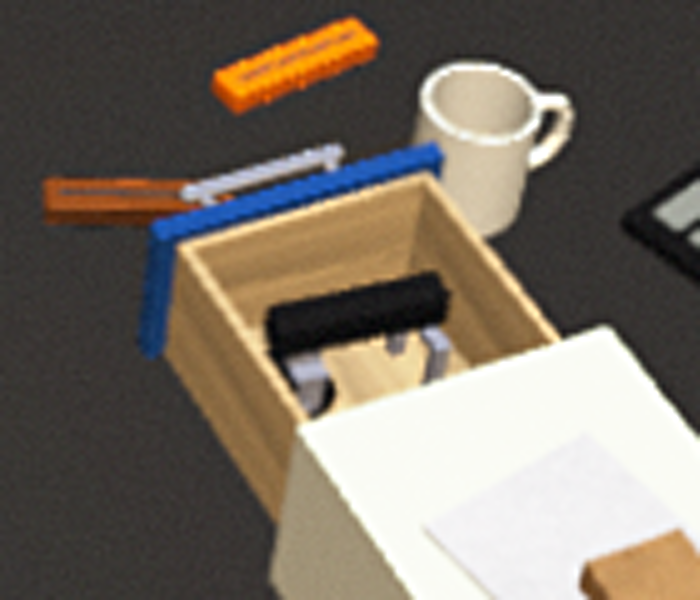

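The drawer is open. The roller stands across it, with its wheel at the −y end (top view, near pixel (186,238)) and its legs at the +y end. Next I'll measure the handle.

```bash
cat >> h.py <<'E'
def handle(p,box,zr):
    X,uv=cloud(p); im=p["image"][uv[:,1],uv[:,0]].astype(int)
    m=(im.max(1)<75)&(X[:,2]>zr[0])&(X[:,2]<zr[1])&(X[:,0]>box[0])&(X[:,0]<box[1])&(X[:,1]>box[2])&(X[:,1]<box[3])
    M=np.zeros(p["range_z"].shape,np.uint8); M[uv[m,1],uv[m,0]]=1
    n,l,s,c=cv2.connectedComponentsWithStats(M); i=1+s[1:,4].argmax(); M=l==i
    zt=np.percentile(X[m][:,2],90)
    return M,zt
E
python3 - <<'E'
from h import *
for n in("top","scene"):
    p=capture(n)
    M,zt=handle(p,(.40,.6,.17,.35),(.085,.115))
    v,u=np.nonzero(M); X,_=cloud(p,M)
    print(n,M.sum(),(u.min(),v.min(),u.max(),v.max()),"z",np.percentile(X[:,2],[10,50,90]).round(4),rect(p,M,.103))
    c,sz,th=rect(p,M,.103)
    print(fitbox(p,M,(.11,.024,.026),.077,(c[0]/1e3,c[1]/1e3,th)))
    X,uv=cloud(p); im=p["image"][uv[:,1],uv[:,0]].astype(int)
    m=(im[:,0]>120)&(im[:,0]-im[:,2]>20)&(X[:,0]>.42)&(X[:,0]<.58)&(X[:,1]>.19)&(X[:,1]<.32)&(X[:,2]<.06)
    print("floor z",np.percentile(X[m][:,2],[10,30,50,70]).round(4),m.sum())
    m=(np.abs(im[:,2]-im[:,0])<40)&(im[:,0]>100)&(X[:,2]>.08)&(X[:,2]<.11)&(X[:,0]>.33)&(X[:,0]<.38)&(X[:,1]>.18)&(X[:,1]<.33)
    H=X[m]; k=np.polyfit(H[:,1],H[:,0],1); print("handle",len(H),H.mean(0).round(4),np.degrees(np.arctan(k[0])))
E
```

```text
top 350 (np.int64(140), np.int64(227), np.int64(182), np.int64(235)) z [0.0984 0.1017 0.1044] (array([485.3, 250.6]), (110.5, 21.2), 84.32791137695312)
(array([ 0.48765844,  0.25353931, 82.411278  ]), np.float64(0.2412329836711138))
floor z [0.0195 0.0212 0.0223 0.0233] 1646
handle 201 [0.3643 0.2564 0.0964] -0.3066220572989695
scene 320 (np.int64(356), np.int64(157), np.int64(392), np.int64(172)) z [0.0893 0.0985 0.1027] (array([496. , 245.2]), (113.7, 35.7), 84.93910217285156)
(array([ 0.48512128,  0.253098  , 89.64043867]), np.float64(0.2933563416738568))
floor z [0.017  0.0193 0.0207 0.0224] 269
handle 120 [0.364  0.2527 0.0943] -1.2226387827483693
```

```bash
python3 -m jog '[[0.5,0.3,0,0,0,0.5,120],[0.5,0.3,0,0,0,0.5,120],[0.5,0.3,0,0,0,0.3,120],[0.5,0.3,0,0,0,0,120],[0.4,0.2,0.1,0,0,0,120],[0.2,0.1,0.3,0,0,0,120],[0,0,0.4,0,0,0,120],[0,0,0.2,0,0,0,120],[0,0,0,0,0,0,120]]'; python3 go.py .4828 .2187 .13 -5.5
```

```text
time: 26.27
ee_pos: [0.4877, 0.2148, 0.1831]
eef_rot: [0.004, 0.737, 0.676, 0.008]
ft_force: [-0.3, -0.6, 0.6]
grip_width: 0.53
pos [0.4877 0.2148 0.1831] yaw_y -5.0 j6 0.42 F [-0.3 -0.6  0.6] grip 0.53 t 26.27
shift units, present axes: [ 0.042 -0.081  0.707]  after turning: [ 0.045 -0.069  0.708]  turn units: [ 0.19 -0.06  0.1 ]
```

```bash
python3 -m jog '[[0.04,-0.07,0.2,0.19,-0.06,0.1,120],[0,0,0.3,0,0,0,120],[0,0,0.1,0,0,0,120],[0,0,0,0,0,0,120],[0,0,0,0,0,0,120]]'; python3 go.py .4828 .2187 .076 -5.5
python3 - <<'E'
from h import *
for n in("top","scene"):
    p=capture(n); u,v=proj(p,[[.48,.23,.12]])[0].astype(int); cv2.imwrite(f"pics/r2{n}.png",cv2.resize(p["image"][v-50:v+50,u-60:u+60,::-1],None,fx=6,fy=6,interpolation=cv2.INTER_CUBIC))
E
```

```text
time: 26.68
ee_pos: [0.4819, 0.2231, 0.1393]
eef_rot: [0.0, 0.738, 0.675, 0.0]
ft_force: [-0.5, -0.2, -0.8]
grip_width: 0.526
pos [0.4819 0.2231 0.1393] yaw_y -5.13 j6 0.44 F [-0.5 -0.2 -0.8] grip 0.526 t 26.68
shift units, present axes: [-0.058  0.017  0.844]  after turning: [-0.057  0.018  0.844]  turn units: [ 0.01 -0.01  0.07]
```

View pics/r2scene.png

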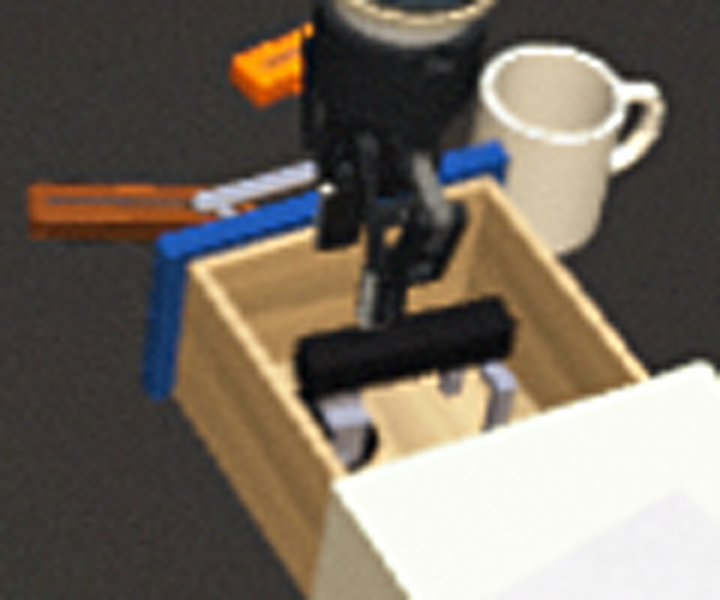

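View pics/r2top.png

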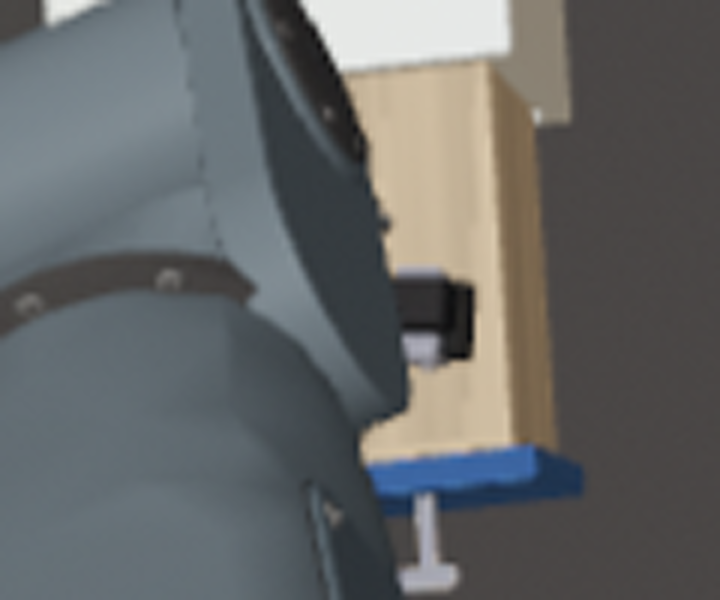

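```bash
python3 -m jog '[[-0.06,0.02,0.1,0,0,0.07,120],[0,0,0.2,0,0,0,120],[0,0,0.1,0,0,0,120],[0,0,0,0,0,0,120]]'; python3 go.py .4828 .2187 .076 -5.5
```

```text
time: 27.12
ee_pos: [0.4856, 0.218, 0.1117]
eef_rot: [0.002, 0.741, 0.672, 0.004]
ft_force: [0.2, -0.3, 0.2]
grip_width: 0.532
pos [0.4856 0.218  0.1117] yaw_y -5.58 j6 0.43 F [ 0.2 -0.3  0.2] grip 0.532 t 27.12
shift units, present axes: [ 0.004 -0.042  0.476]  after turning: [ 0.006 -0.039  0.476]  turn units: [ 0.09 -0.04 -0.02]
```

```bash
python3 -m jog '[[0.005,-0.04,0.15,0.09,-0.04,0,120],[0,0,0.2,0,0,0,120],[0,0,0.08,0,0,0,120],[0,0,0,0,0,0,120],[0,0,0,0,0,0,120]]'; python3 go.py .4828 .2187 .076 -5.5
```

```text
time: 27.53
ee_pos: [0.483, 0.2184, 0.0782]
eef_rot: [-0.0, 0.741, 0.671, -0.0]
ft_force: [0.3, 0.2, 0.1]
grip_width: 0.527
pos [0.483  0.2184 0.0782] yaw_y -5.65 j6 0.44 F [0.3 0.2 0.1] grip 0.527 t 27.53
shift units, present axes: [ 0.003 -0.004  0.029]  after turning: [ 0.003 -0.004  0.029]  turn units: [-0.   -0.   -0.03]
```

Now I'll close on the handle with a firm grip.

```bash
python3 -m jog '[[0,0,0.03,0,0,0,150],[0,0,0,0,0,0,180],[0,0,0,0,0,0,240],[0,0,0,0,0,0,255],[0,0,0,0,0,0,255],[0,0,0,0,0,0,255]]' 90; python3 go.py .4828 .2187 .076 -5.5;python3 -m jog '[[0,0,-0.1,0,0,0,255],[0,0,-0.2,0,0,0,255],[0,0,-0.3,0,0,0,255],[0,0,-0.4,0,0,0,255],[0,0,-0.5,0,0,0,255],[0,0,-0.5,0,0,0,255],[0,0,-0.3,0,0,0,255],[0,0,0,0,0,0,255]]';python3 go.py .4828 .2187 .076 -5.5
python3 - <<'E'
from h import *
for n in("top","scene"):
    p=capture(n); u,v=proj(p,[[.48,.23,.22]])[0].astype(int); cv2.imwrite(f"pics/r3{n}.png",cv2.resize(p["image"][v-50:v+50,u-60:u+60,::-1],None,fx=6,fy=6,interpolation=cv2.INTER_CUBIC))
E
```

```text
time: 28.03
ee_pos: [0.4832, 0.2185, 0.077]
eef_rot: [0.0, 0.741, 0.671, 0.0]
ft_force: [0.3, -0.2, -3.6]
grip_width: 0.264
pos [0.4832 0.2185 0.077 ] yaw_y -5.64 j6 0.44 F [ 0.3 -0.2 -3.6] grip 0.264 t 28.03
shift units, present axes: [ 0.002 -0.006  0.014]  after turning: [ 0.002 -0.006  0.014]  turn units: [ 0.   -0.   -0.03]
time: 28.7
ee_pos: [0.4807, 0.2176, 0.2581]
eef_rot: [-0.001, 0.741, 0.672, -0.003]
ft_force: [0.5, -0.7, -3.9]
grip_width: 0.262
pos [0.4807 0.2176 0.2581] yaw_y -5.62 j6 0.44 F [ 0.5 -0.7 -3.9] grip 0.262 t 28.7
shift units, present axes: [0.025 0.042 2.428]  after turning: [0.017 0.027 2.428]  turn units: [-0.07  0.04 -0.02]
```

View pics/r3scene.png

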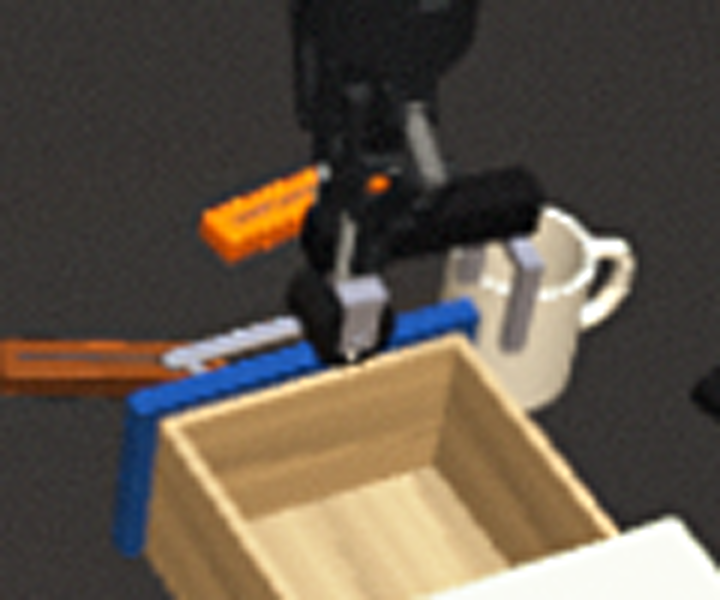

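The roller is gripped and level, and Fz of about −3.9 N matches its weight. I'll carry it to lane 1.

```bash
python3 -m jog '[[-0.3,0,0,0,0,1,255],[-0.4,0,0,0,0,1,255],[-0.4,0,0,0,0,1,255],[-0.4,0.1,0,0,0,1,255],[-0.4,0.1,0,0,0,1,255],[-0.4,0.2,0,0,0,1,255],[-0.4,0.2,0,0,0,1,255],[-0.3,0.3,0,0,0,1,255],[-0.2,0.4,0,0,0,1,255],[-0.2,0.4,0,0,0,1,255],[-0.1,0.4,0,0,0,1,255],[0,0.4,0,0,0,1,255]]';python3 go.py .4772 -.2241 .16 -83.9
```

```text
time: 29.8
ee_pos: [0.4692, -0.1543, 0.2276]
eef_rot: [-0.005, 0.981, 0.192, -0.027]
ft_force: [0.1, 1.3, -3.3]
grip_width: 0.266
pos [ 0.4692 -0.1543  0.2276] yaw_y -67.93 j6 0.79 F [ 0.1  1.3 -3.3] grip 0.266 t 29.8
shift units, present axes: [-0.206  0.92   0.894]  after turning: [0.007 0.936 0.901]  turn units: [-0.15  0.61  3.2 ]
```

```bash
python3 -m jog '[[0,0.2,0,-0.15,0.6,1,255],[0,0.2,0,0,0,1,255],[0,0.2,0,0,0,1,255],[0,0.2,0,0,0,0.2,255],[0,0.1,0,0,0,0,255],[0,0,0,0,0,0,255],[0,0,0,0,0,0,255]]';python3 go.py .4772 -.2241 .16 -83.9
```

```text
time: 30.38
ee_pos: [0.4792, -0.2252, 0.2097]
eef_rot: [-0.009, 0.999, 0.041, -0.01]
ft_force: [-0.7, -0.3, -4.1]
grip_width: 0.266
pos [ 0.4792 -0.2252  0.2097] yaw_y -85.36 j6 0.96 F [-0.7 -0.3 -4.1] grip 0.266 t 30.38
shift units, present axes: [-0.012 -0.004  0.664]  after turning: [-0.025 -0.017  0.663]  turn units: [-0.22  0.23 -0.29]
```

```bash
python3 -m jog '[[-0.01,-0.01,0.2,-0.22,0.23,-0.3,255],[0,0,0.3,0,0,0,255],[0,0,0.1,0,0,0,255],[0,0,0,0,0,0,255],[0,0,0,0,0,0,255]]';python3 go.py .4772 -.2241 .13 -83.9
python3 - <<'E'
from h import *
p=capture("scene"); u,v=proj(p,[[.517,-.22,.1]])[0].astype(int); cv2.imwrite(f"pics/l1.png",cv2.resize(p["image"][v-50:v+50,u-60:u+60,::-1],None,fx=6,fy=6,interpolation=cv2.INTER_CUBIC))
M,zt=handle(p,(.46,.62,-.26,-.18),(.13,.21)); X,_=cloud(p,M)
print(M.sum(),X.min(0).round(3),X.max(0).round(3))
T=X
for x0 in np.arange(.48,.6,.015):
    s=(T[:,0]>x0)&(T[:,0]<x0+.015)
    if s.sum()>8: print(x0.round(3),s.sum(),np.percentile(T[s][:,2],[50,90]).round(4))
E
```

```text
time: 30.8
ee_pos: [0.4769, -0.2201, 0.1617]
eef_rot: [-0.001, 0.998, 0.057, -0.001]
ft_force: [-0.8, 0.4, -2.6]
grip_width: 0.261
pos [ 0.4769 -0.2201  0.1617] yaw_y -83.43 j6 0.93 F [-0.8  0.4 -2.6] grip 0.261 t 30.8
shift units, present axes: [-0.001  0.054  0.423]  after turning: [-0.001  0.053  0.423]  turn units: [-0.03  0.03  0.09]
492 [ 0.461 -0.258  0.13 ] [ 0.572 -0.201  0.21 ]
0.48 106 [0.1846 0.2058]
0.495 77 [0.1821 0.1869]
0.51 53 [0.1841 0.1861]
0.525 53 [0.1842 0.1865]
0.54 54 [0.1839 0.1872]
0.555 86 [0.1809 0.1851]
```

View pics/l1.png

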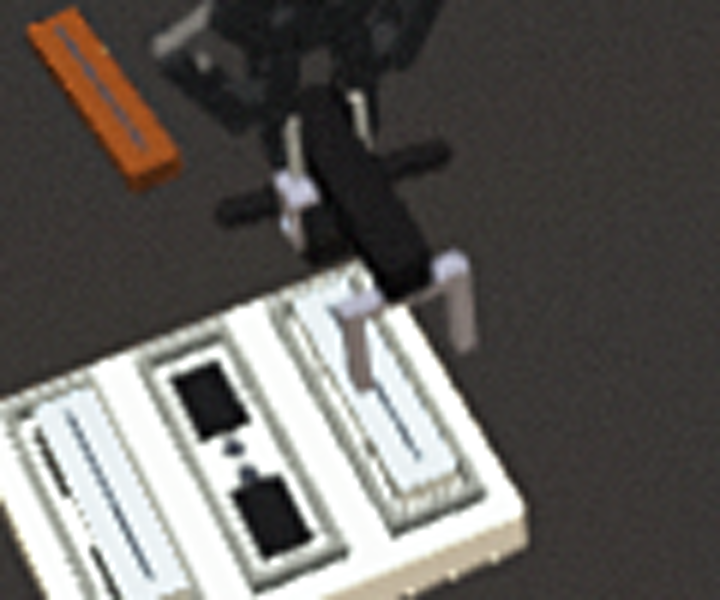

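The bar in lane 3 looks displaced compared with before, so I'll check it.

Run:
```python
from h import *
for n in("top","scene"):
    p=capture(n); u,v=proj(p,[[.532,-.312,.04]])[0].astype(int); cv2.imwrite(f"pics/k{n}.png",cv2.resize(p["image"][v-50:v+50,u-60:u+60,::-1],None,fx=6,fy=6,interpolation=cv2.INTER_CUBIC))
    for l in (1,3): print(n,l,inrack(p,n,.036,l))
```

```text
top 1 []
top 3 []
scene 1 [('dx,dy mm', np.float64(-0.9), np.float64(0.6), 'dyaw', np.float64(1.3), 'err', np.float64(0.178), 'ztop', array([0.047 , 0.0501, 0.0523]))]
scene 3 [('dx,dy mm', np.float64(-3.1), np.float64(3.1), 'dyaw', np.float64(0.0), 'err', np.float64(0.129), 'ztop', array([0.0484, 0.0502, 0.0521]))]
```

View pics/kscene.png

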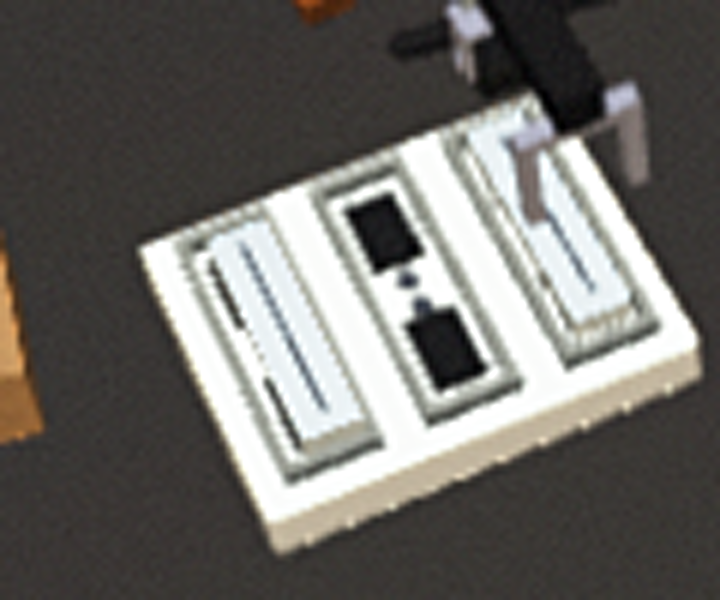

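View pics/ktop.png

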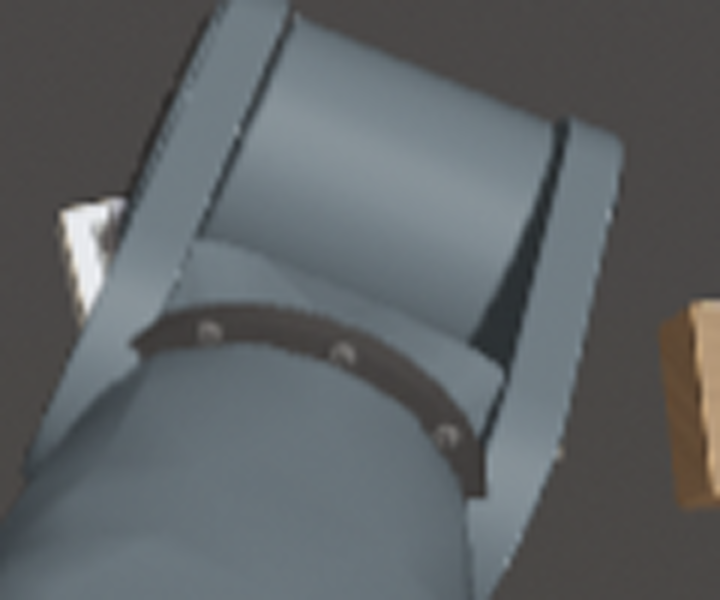

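Bar A was knocked about 5 mm inside its tray. It is still in lane 3, flat on its pads, so no fix is needed. Now I'll roll lane 1.

```bash
python3 -m jog '[[0,0.05,0.2,-0.03,0.03,0.1,255],[0,0,0.25,0,0,0,255],[0,0,0,0,0,0,255],[0,0,0,0,0,0,255]]';python3 go.py .4772 -.2241 .11 -83.9
```

```text
time: 31.48
ee_pos: [0.479, -0.2257, 0.13]
eef_rot: [0.002, 0.999, 0.052, 0.003]
ft_force: [-0.8, -0.1, -3.1]
grip_width: 0.261
pos [ 0.479  -0.2257  0.13  ] yaw_y -84.02 j6 0.94 F [-0.8 -0.1 -3.1] grip 0.261 t 31.48
shift units, present axes: [-0.023 -0.024  0.266]  after turning: [-0.021 -0.023  0.266]  turn units: [ 0.05 -0.06 -0.02]
```

```bash
python3 -m jog '[[0,-0.02,0.1,0.05,-0.06,0,255],[0,0,0.12,0,0,0,255],[0,0,0.05,0,0,0,255],[0,0,0,0,0,0,255]]';python3 go.py .4772 -.2241 .11 -83.9
```

```text
time: 31.82
ee_pos: [0.4798, -0.2245, 0.1102]
eef_rot: [0.0, 0.999, 0.052, 0.001]
ft_force: [-0.5, -0.4, -4.3]
grip_width: 0.26
pos [ 0.4798 -0.2245  0.1102] yaw_y -84.02 j6 0.94 F [-0.5 -0.4 -4.3] grip 0.26 t 31.82
shift units, present axes: [-0.034 -0.009  0.003]  after turning: [-0.034 -0.009  0.003]  turn units: [ 0.01 -0.02 -0.02]
```

```bash
python3 -m jog '[[0.03,0,0.04,0,0,0,255],[0.06,0,0.04,0,0,0,255],[0.06,0,0.04,0,0,0,255]]';python3 go.py .517 -.2199 .1015 -83.9; python3 -m jog '[[0.06,0,0.05,0,0,0,255],[0.06,0,0.05,0,0,0,255],[0.06,0,0.05,0,0,0,255]]';python3 go.py .517 -.2199 .1015 -83.9
```

```text
time: 32.07
ee_pos: [0.4925, -0.2236, 0.103]
eef_rot: [0.001, 0.999, 0.052, 0.002]
ft_force: [-1.5, 4.2, 12.1]
grip_width: 0.264
pos [ 0.4925 -0.2236  0.103 ] yaw_y -84.05 j6 0.95 F [-1.5  4.2 12.1] grip 0.264 t 32.07
shift units, present axes: [ 0.33  -0.016  0.022]  after turning: [ 0.33  -0.015  0.02 ]  turn units: [ 0.02 -0.05 -0.03]
time: 32.32
ee_pos: [0.5126, -0.2217, 0.1003]
eef_rot: [0.002, 0.999, 0.051, 0.008]
ft_force: [-5.2, 13.6, 39.0]
grip_width: 0.263
pos [ 0.5126 -0.2217  0.1003] yaw_y -84.15 j6 0.97 F [-5.2 13.6 39. ] grip 0.263 t 32.32
shift units, present axes: [ 0.062 -0.018 -0.015]  after turning: [ 0.061 -0.018 -0.016]  turn units: [ 0.05 -0.19 -0.05]
```

```bash
python3 -m jog '[[0.08,-0.02,0.03,0.05,-0.19,0,255],[0.08,-0.01,0.03,0,-0.05,0,255],[0.08,0,0.03,0,-0.05,0,255]]';python3 go.py .5647 -.2148 .1 -83.9; python3 -m jog '[[0.08,0,0.03,0,-0.05,0,255],[0.08,0,0.03,0,-0.05,0,255],[0.05,0,0.03,0,0,0,255]]';python3 go.py .5647 -.2148 .1 -83.9
```

```text
time: 32.57
ee_pos: [0.5363, -0.2184, 0.1006]
eef_rot: [0.003, 0.999, 0.051, 0.001]
ft_force: [-2.3, 6.8, 18.0]
grip_width: 0.265
pos [ 0.5363 -0.2184  0.1006] yaw_y -84.14 j6 1.01 F [-2.3  6.8 18. ] grip 0.265 t 32.57
shift units, present axes: [ 0.381 -0.009  0.009]  after turning: [ 0.381 -0.007  0.008]  turn units: [ 0.06 -0.03 -0.05]
time: 32.82
ee_pos: [0.5584, -0.2159, 0.1006]
eef_rot: [0.004, 0.999, 0.051, 0.002]
ft_force: [-1.4, 4.9, 16.2]
grip_width: 0.265
pos [ 0.5584 -0.2159  0.1006] yaw_y -84.16 j6 1.03 F [-1.4  4.9 16.2] grip 0.265 t 32.82
shift units, present axes: [ 0.085 -0.006  0.008]  after turning: [ 0.086 -0.006  0.008]  turn units: [ 0.09 -0.04 -0.05]
```

```bash
python3 -m jog '[[0.04,0,0.04,0.05,-0.05,0,255],[-0.03,0,0.04,0,0,0,255],[-0.05,0,0.04,0,0,0,255]]';python3 go.py .4693 -.225 .1 -83.9; python3 -m jog '[[-0.08,0,0.03,0,-0.05,0,255],[-0.08,0,0.03,0,-0.05,0,255],[-0.08,0,0.03,0,-0.03,0,255]]';python3 go.py .4693 -.225 .1 -83.9
```

```text
time: 33.07
ee_pos: [0.5641, -0.2155, 0.1005]
eef_rot: [0.003, 0.999, 0.051, 0.008]
ft_force: [0.2, 9.1, 20.8]
grip_width: 0.263
pos [ 0.5641 -0.2155  0.1005] yaw_y -84.15 j6 1.02 F [ 0.2  9.1 20.8] grip 0.263 t 33.07
shift units, present axes: [-1.27  -0.003 -0.014]  after turning: [-1.27  -0.008  0.007]  turn units: [ 0.09 -0.18 -0.05]
time: 33.32
ee_pos: [0.553, -0.2164, 0.1006]
eef_rot: [0.005, 0.999, 0.051, 0.01]
ft_force: [0.4, 6.7, 15.2]
grip_width: 0.264
pos [ 0.553  -0.2164  0.1006] yaw_y -84.16 j6 1.02 F [ 0.4  6.7 15.2] grip 0.264 t 33.32
shift units, present axes: [-1.123e+00  1.000e-03 -1.500e-02]  after turning: [-1.123 -0.004  0.008]  turn units: [ 0.13 -0.23 -0.05]
```

```bash
python3 -m jog '[[-0.1,0,0.05,0.1,-0.2,0,255],[-0.1,0,0.05,0,0,0,255],[-0.1,0,0.05,0,-0.05,0,255],[-0.1,0,0.05,0,-0.05,0,255]]';python3 go.py .4693 -.225 .1 -83.9; python3 -m jog '[[-0.1,0,0.04,0,-0.05,0,255],[-0.1,0,0.04,0,-0.05,0,255],[-0.1,0,0.04,0,-0.03,0,255]]';python3 go.py .4693 -.225 .1 -83.9
```

```text
time: 33.65
ee_pos: [0.5363, -0.2185, 0.1004]
eef_rot: [0.004, 0.999, 0.05, 0.012]
ft_force: [0.2, 11.7, 29.1]
grip_width: 0.262
pos [ 0.5363 -0.2185  0.1004] yaw_y -84.27 j6 1.0 F [ 0.2 11.7 29.1] grip 0.262 t 33.65
shift units, present axes: [-0.898 -0.003 -0.017]  after turning: [-0.898 -0.009  0.005]  turn units: [ 0.11 -0.28 -0.07]
time: 33.9
ee_pos: [0.5222, -0.2196, 0.1004]
eef_rot: [0.006, 0.999, 0.05, 0.016]
ft_force: [0.7, 9.5, 25.1]
grip_width: 0.265
pos [ 0.5222 -0.2196  0.1004] yaw_y -84.33 j6 0.98 F [ 0.7  9.5 25.1] grip 0.265 t 33.9
shift units, present axes: [-0.709  0.001 -0.018]  after turning: [-0.709 -0.004  0.005]  turn units: [ 0.15 -0.37 -0.08]
```

```bash
python3 -m jog '[[-0.1,0,0.04,0.15,-0.37,0,255],[-0.13,0,0.04,0,-0.1,0,255],[-0.13,0,0.04,0,-0.1,0,255],[-0.13,0,0.04,0,-0.1,0,255],[-0.13,0,0.04,0,-0.1,0,255],[-0.13,0,0.04,0,-0.1,0,255]]';python3 go.py .4693 -.225 .1 -83.9
```

```text
time: 34.4
ee_pos: [0.4817, -0.224, 0.1005]
eef_rot: [0.005, 0.999, 0.048, -0.004]
ft_force: [1.0, 11.3, 25.3]
grip_width: 0.263
pos [ 0.4817 -0.224   0.1005] yaw_y -84.47 j6 0.97 F [ 1.  11.3 25.3] grip 0.263 t 34.4
shift units, present axes: [-0.166 -0.003  0.008]  after turning: [-0.166 -0.005  0.007]  turn units: [ 0.1   0.09 -0.11]
```

```bash
python3 -m jog '[[-0.1,0,0.05,0.1,0.09,-0.1,255],[-0.1,0,0.05,0,-0.05,0,255],[-0.05,0,0.05,0,-0.05,0,255]]';python3 go.py .4693 -.225 .1 -83.9;  python3 -m jog '[[0.1,0,0.05,0,0,0,255],[0.15,0,0.04,0,0,0,255],[0.15,0,0.04,0,0,0,255],[0.15,0,0.04,0,0,0,255],[0.15,0,0.04,0,0,0,255],[0.15,0,0.04,0,0,0,255],[0.15,0,0.04,0,0,0,255]]';python3 go.py .5647 -.2148 .1 -83.9
```

```text
time: 34.65
ee_pos: [0.4717, -0.2257, 0.1003]
eef_rot: [0.002, 0.999, 0.052, 0.006]
ft_force: [-0.4, 18.4, 37.1]
grip_width: 0.259
pos [ 0.4717 -0.2257  0.1003] yaw_y -84.08 j6 0.93 F [-0.4 18.4 37.1] grip 0.259 t 34.65
shift units, present axes: [-0.03  -0.012  0.004]  after turning: [-0.03  -0.012  0.004]  turn units: [ 0.06 -0.14 -0.04]
time: 35.23
ee_pos: [0.5608, -0.2155, 0.1005]
eef_rot: [0.004, 0.999, 0.05, 0.02]
ft_force: [-2.7, 6.5, 18.0]
grip_width: 0.264
pos [ 0.5608 -0.2155  0.1005] yaw_y -84.27 j6 1.01 F [-2.7  6.5 18. ] grip 0.264 t 35.23
shift units, present axes: [ 0.052 -0.005  0.008]  after turning: [ 0.053 -0.004  0.006]  turn units: [ 0.11 -0.45 -0.07]
```

```bash
python3 -m jog '[[0,0,-0.1,0.1,-0.45,-0.07,255],[0,0,-0.3,0,0,0,255],[0,0,-0.4,0,0,0,255],[-0.3,0.4,-0.2,0,0,0,255],[-0.3,0.4,0,0,0,0,255],[-0.2,0.4,0,0,0,0,255],[-0.1,0.3,0,0,0,0,255],[0,0,0,0,0,0,255],[0,0,0,0,0,0,255]]';python3 go.py .4902 -.3543 .16 -83.9;  python3 - <<'E'
from h import *
p=capture("scene"); u,v=proj(p,[[.532,-.302,.06]])[0].astype(int); cv2.imwrite(f"pics/m1.png",cv2.resize(p["image"][v-50:v+50,u-60:u+60,::-1],None,fx=6,fy=6,interpolation=cv2.INTER_CUBIC))
for zb in(.030,.036): print(zb,inrack(p,"scene",zb,1))
for r in trace(p,"bar1"):
    X,_=cloud(p,r["mask"]); 
    if X[:,2].mean()>.03:
        print(r["extent"]); T=X
        for a in np.arange(.46,.6,.02):
            s=(T[:,0]>a)&(T[:,0]<a+.02)
            if s.sum()>8: print(a.round(2),s.sum(),np.percentile(T[s][:,2],[50,75]).round(4))
E
```

```text
time: 35.98
ee_pos: [0.5103, -0.3374, 0.181]
eef_rot: [0.003, 0.998, 0.056, 0.002]
ft_force: [0.6, -0.1, -3.6]
grip_width: 0.26
pos [ 0.5103 -0.3374  0.181 ] yaw_y -83.56 j6 0.8 F [ 0.6 -0.1 -3.6] grip 0.26 t 35.98
shift units, present axes: [-0.293  0.192  0.28 ]  after turning: [-0.29   0.195  0.28 ]  turn units: [ 0.06 -0.05  0.07]
0.03 [('dx,dy mm', np.float64(-2.7), np.float64(0.1), 'dyaw', np.float64(1.1), 'err', np.float64(0.125), 'ztop', array([0.0429, 0.0448, 0.0465]))]
0.036 [('dx,dy mm', np.float64(3.3), np.float64(-1.3), 'dyaw', np.float64(1.2), 'err', np.float64(0.135), 'ztop', array([0.0429, 0.0448, 0.0465]))]
[207.0, 214.4, 239.0, 250.4]
0.46 59 [0.0437 0.0449]
0.48 65 [0.0448 0.0467]
0.5 62 [0.0443 0.0465]
0.52 66 [0.0447 0.0471]
0.54 66 [0.0458 0.0471]
0.56 79 [0.045  0.0462]
[166.1, 233.9, 190.7, 267.2]
0.48 41 [0.0507 0.0522]
0.5 29 [0.0502 0.0521]
0.52 48 [0.0499 0.0519]
0.54 63 [0.0505 0.0524]
0.56 63 [0.0499 0.0518]
0.58 68 [0.0501 0.0523]
```

View pics/m1.png

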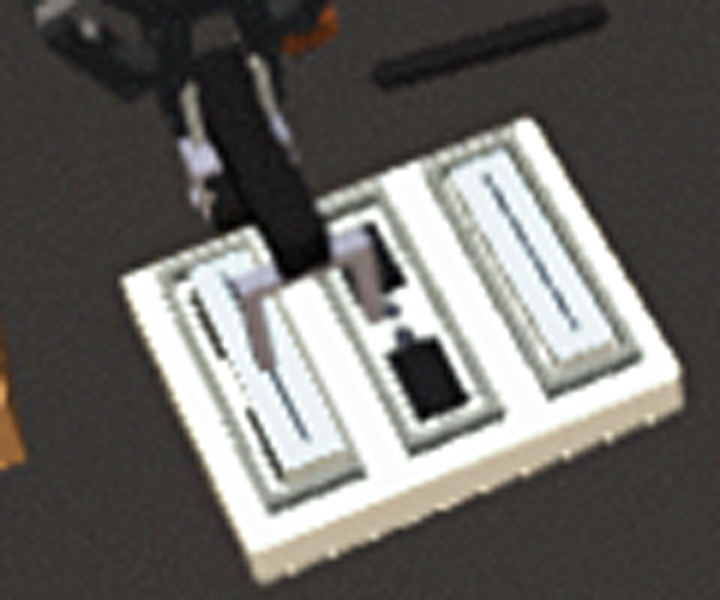

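Bar B now lies flat: its top is about 45 mm along the whole length by the depth image, against about 50 mm for bar A still unrolled. Lane 3 is next.

```bash
python3 -m jog '[[-0.29,0.19,0.1,0.06,-0.05,0.07,255],[0,0,0.2,0,0,0,255],[0,0,0.1,0,0,0,255],[0,0,0,0,0,0,255],[0,0,0,0,0,0,255]]';python3 go.py .4902 -.3543 .11 -83.9
```

```text
time: 36.6
ee_pos: [0.493, -0.3486, 0.1502]
eef_rot: [-0.0, 0.998, 0.058, -0.0]
ft_force: [1.0, 0.3, -3.7]
grip_width: 0.262
pos [ 0.493  -0.3486  0.1502] yaw_y -83.41 j6 0.76 F [ 1.   0.3 -3.7] grip 0.262 t 36.6
shift units, present axes: [-0.045  0.071  0.536]  after turning: [-0.045  0.071  0.536]  turn units: [-0.01  0.    0.1 ]
```

```bash
python3 -m jog '[[-0.04,0.07,0.1,0,0,0.1,255],[0,0,0.2,0,0,0,255],[0,0,0.1,0,0,0,255],[0,0,0,0,0,0,255],[0,0,0,0,0,0,255]]';python3 go.py .4902 -.3543 .11 -83.9
```

```text
time: 37.02
ee_pos: [0.4924, -0.3543, 0.1203]
eef_rot: [0.001, 0.999, 0.054, 0.001]
ft_force: [-0.6, 0.3, -3.3]
grip_width: 0.262
pos [ 0.4924 -0.3543  0.1203] yaw_y -83.84 j6 0.76 F [-0.6  0.3 -3.3] grip 0.262 t 37.02
shift units, present axes: [-0.03  -0.004  0.137]  after turning: [-0.029 -0.003  0.137]  turn units: [ 0.02 -0.02  0.01]
```

```bash
python3 -m jog '[[-0.02,0,0.08,0.02,-0.02,0,255],[0,0,0.06,0,0,0,255],[0,0,0,0,0,0,255]]';python3 go.py .53 -.35 .1 -83.9; python3 -m jog '[[0.04,0,0.04,0,0,0,255],[0.06,0,0.05,0,0,0,255],[0.06,0,0.05,0,0,0,255]]';python3 go.py .53 -.35 .1 -83.9;  python3 -m jog '[[0.06,0,0.05,0,0,0,255],[0.06,0,0.05,0,0,0,255],[0.06,0,0.05,0,0,0,255]]';python3 go.py .53 -.35 .1 -83.9
```

```text
time: 37.27
ee_pos: [0.4914, -0.355, 0.1102]
eef_rot: [0.0, 0.999, 0.054, 0.001]
ft_force: [-0.6, 0.3, -4.4]
grip_width: 0.261
pos [ 0.4914 -0.355   0.1102] yaw_y -83.84 j6 0.76 F [-0.6  0.3 -4.4] grip 0.261 t 37.27
shift units, present axes: [ 0.519 -0.011  0.136]  after turning: [ 0.519 -0.011  0.136]  turn units: [ 0.01 -0.01  0.01]
time: 37.52
ee_pos: [0.5047, -0.3543, 0.102]
eef_rot: [0.001, 0.999, 0.053, 0.002]
ft_force: [-2.4, 5.6, 13.2]
grip_width: 0.265
pos [ 0.5047 -0.3543  0.102 ] yaw_y -83.9 j6 0.78 F [-2.4  5.6 13.2] grip 0.265 t 37.52
shift units, present axes: [ 0.341 -0.022  0.028]  after turning: [ 0.341 -0.022  0.027]  turn units: [ 0.03 -0.04  0.  ]
time: 37.77
ee_pos: [0.5244, -0.3523, 0.1004]
eef_rot: [0.002, 0.999, 0.053, 0.007]
ft_force: [-4.3, 12.5, 30.1]
grip_width: 0.263
pos [ 0.5244 -0.3523  0.1004] yaw_y -83.95 j6 0.79 F [-4.3 12.5 30.1] grip 0.263 t 37.77
shift units, present axes: [ 0.078 -0.023  0.007]  after turning: [ 0.078 -0.023  0.006]  turn units: [ 0.06 -0.16 -0.01]
```

```bash
python3 -m jog '[[0.1,-0.02,0.04,0.06,-0.16,0,255],[0.1,-0.01,0.04,0,-0.05,0,255],[0.1,0,0.04,0,-0.05,0,255],[0.1,0,0.04,0,-0.05,0,255]]';python3 go.py .5757 -.3451 .1 -83.9;  python3 -m jog '[[0.1,0,0.05,0,-0.05,0,255],[0.1,0,0.05,0,-0.05,0,255],[0.06,0,0.05,0,0,0,255],[0,0,0.05,0,0,0,255]]';python3 go.py .5757 -.3451 .1 -83.9
```

```text
time: 38.1
ee_pos: [0.5624, -0.3477, 0.1006]
eef_rot: [0.004, 0.999, 0.053, 0.001]
ft_force: [-3.4, 8.5, 21.4]
grip_width: 0.261
pos [ 0.5624 -0.3477  0.1006] yaw_y -83.94 j6 0.85 F [-3.4  8.5 21.4] grip 0.261 t 38.1
shift units, present axes: [ 0.18  -0.016  0.008]  after turning: [ 0.18  -0.016  0.008]  turn units: [ 0.1  -0.01 -0.01]
time: 38.43
ee_pos: [0.5933, -0.344, 0.1002]
eef_rot: [0.007, 0.999, 0.053, 0.006]
ft_force: [0.5, 6.9, 16.8]
grip_width: 0.264
pos [ 0.5933 -0.344   0.1002] yaw_y -83.89 j6 0.88 F [ 0.5  6.9 16.8] grip 0.264 t 38.43
shift units, present axes: [-0.234 -0.011  0.   ]  after turning: [-0.234 -0.011  0.003]  turn units: [ 0.18 -0.13  0.  ]
```

I overshot slightly past the end of the bar, though height and force stayed normal. Rolling back now.

```bash
python3 -m jog '[[-0.1,-0.01,0.02,0.15,-0.13,0,255],[-0.13,0,0.02,0,-0.1,0,255],[-0.13,0,0.03,0,-0.1,0,255]]';python3 go.py .4843 -.3549 .1 -83.9;  python3 -m jog '[[-0.13,0,0.04,0.05,-0.1,0,255],[-0.13,0,0.04,0.05,-0.1,0,255],[-0.13,0,0.04,0,-0.1,0,255],[-0.13,0,0.04,0,-0.1,0,255]]';python3 go.py .4843 -.3549 .1 -83.9
```

```text
time: 38.68
ee_pos: [0.5725, -0.346, 0.1006]
eef_rot: [0.004, 0.999, 0.054, -0.003]
ft_force: [0.3, 7.6, 21.1]
grip_width: 0.263
pos [ 0.5725 -0.346   0.1006] yaw_y -83.77 j6 0.86 F [ 0.3  7.6 21.1] grip 0.263 t 38.68
shift units, present axes: [-1.182 -0.009  0.015]  after turning: [-1.182 -0.006  0.008]  turn units: [0.1  0.07 0.03]
time: 39.02
ee_pos: [0.5396, -0.3498, 0.1007]
eef_rot: [0.004, 0.998, 0.054, -0.012]
ft_force: [1.0, 9.3, 20.1]
grip_width: 0.266
pos [ 0.5396 -0.3498  0.1007] yaw_y -83.82 j6 0.84 F [ 1.   9.3 20.1] grip 0.266 t 39.02
shift units, present axes: [-0.74  -0.013  0.027]  after turning: [-0.741 -0.011  0.009]  turn units: [0.08 0.28 0.02]
```

```bash
python3 -m jog '[[-0.13,0,0.05,0.05,0.28,0,255],[-0.13,0,0.05,0,-0.05,0,255],[-0.13,0,0.05,0,-0.05,0,255],[-0.13,0,0.05,0,-0.05,0,255]]';python3 go.py .4843 -.3549 .1 -83.9;  python3 -m jog '[[-0.13,0,0.05,0,-0.1,0,255],[-0.12,0,0.05,0,-0.1,0,255],[-0.05,0,0.05,0,0,0,255]]';python3 go.py .4843 -.3549 .1 -83.9
```

```text
time: 39.35
ee_pos: [0.5087, -0.3533, 0.1004]
eef_rot: [0.005, 0.999, 0.053, 0.005]
ft_force: [1.3, 13.6, 31.0]
grip_width: 0.261
pos [ 0.5087 -0.3533  0.1004] yaw_y -83.92 j6 0.78 F [ 1.3 13.6 31. ] grip 0.261 t 39.35
shift units, present axes: [-0.326 -0.013  0.002]  after turning: [-0.326 -0.013  0.005]  turn units: [ 0.12 -0.12 -0.  ]
time: 39.6
ee_pos: [0.4916, -0.3549, 0.1004]
eef_rot: [0.008, 0.999, 0.052, 0.004]
ft_force: [0.1, 14.2, 32.0]
grip_width: 0.261
pos [ 0.4916 -0.3549  0.1004] yaw_y -84.04 j6 0.77 F [ 0.1 14.2 32. ] grip 0.261 t 39.6
shift units, present axes: [-0.097 -0.011  0.005]  after turning: [-0.097 -0.011  0.006]  turn units: [ 0.18 -0.09 -0.03]
```

```bash
python3 -m jog '[[-0.1,0,0.05,0.15,-0.09,0,255],[-0.05,0,0.05,0,0,0,255]]';python3 go.py .4843 -.3549 .1 -83.9;  python3 -m jog '[[0.1,-0.01,0.05,0,0,0,255],[0.13,0,0.05,0,-0.05,0,255],[0.13,0,0.05,0,-0.05,0,255],[0.13,0,0.05,0,-0.05,0,255],[0.13,0,0.05,0,-0.05,0,255],[0.12,0,0.05,0,-0.05,0,255]]';python3 go.py .5757 -.3451 .1 -83.9
```

```text
time: 39.77
ee_pos: [0.4844, -0.3562, 0.1004]
eef_rot: [0.003, 0.999, 0.052, 0.005]
ft_force: [0.1, 14.3, 33.2]
grip_width: 0.26
pos [ 0.4844 -0.3562  0.1004] yaw_y -84.08 j6 0.75 F [ 0.1 14.3 33.2] grip 0.26 t 39.77
shift units, present axes: [ 0.    -0.018  0.005]  after turning: [ 0.    -0.018  0.005]  turn units: [ 0.08 -0.12 -0.03]
time: 40.27
ee_pos: [0.5476, -0.3489, 0.1005]
eef_rot: [0.007, 0.999, 0.05, 0.004]
ft_force: [-4.3, 9.4, 29.8]
grip_width: 0.263
pos [ 0.5476 -0.3489  0.1005] yaw_y -84.28 j6 0.84 F [-4.3  9.4 29.8] grip 0.263 t 40.27
shift units, present axes: [ 0.377 -0.013  0.009]  after turning: [ 0.378 -0.011  0.006]  turn units: [ 0.16 -0.07 -0.07]
```

```bash
python3 -m jog '[[0.12,0,0.05,0.1,-0.07,0,255],[0.12,0,0.05,0,-0.05,0,255],[0.04,0,0.04,0,0,0,255]]';python3 go.py .5757 -.3451 .1 -83.9;  python3 -m jog '[[0,0,-0.1,0.1,0,0,255],[0,0,-0.3,0,0,0,255],[0,0,-0.4,0,0,0,255],[0,-0.2,-0.5,0,0,0,255],[0,-0.4,-0.4,0,0,0,255],[0,-0.5,0,0,0,0,255],[0,-0.5,0,0,0,0,255],[0,-0.5,0,0,0,0,255],[0,-0.5,0,0,0,0,255],[0,-0.5,0,0,0,0,255],[0,-0.5,0,0,0,0,255],[0,-0.2,0,0,0,0,255]]';python3 go.py .4828 .2187 .26 -5.6;  python3 - <<'E'
from h import *
for n in("scene","top"):
    p=capture(n); u,v=proj(p,[[.532,-.302,.06]])[0].astype(int); cv2.imwrite(f"pics/n1{n}.png",cv2.resize(p["image"][v-50:v+50,u-60:u+60,::-1],None,fx=6,fy=6,interpolation=cv2.INTER_CUBIC))
    for l in (1,3): print(n,l,inrack(p,n,.03,l))
    for r in trace(p,"bar1"):
      X,_=cloud(p,r["mask"]); 
      if X[:,2].mean()>.03:
        print(r["extent"]); T=X
        print([(a.round(2),np.percentile(T[(T[:,0]>a)&(T[:,0]<a+.02)][:,2],60).round(4)) for a in np.arange(.46,.6,.02) if ((T[:,0]>a)&(T[:,0]<a+.02)).sum()>8])
E
```

```text
time: 40.52
ee_pos: [0.5748, -0.3461, 0.1006]
eef_rot: [0.005, 0.999, 0.05, 0.004]
ft_force: [-2.3, 7.4, 20.4]
grip_width: 0.261
pos [ 0.5748 -0.3461  0.1006] yaw_y -84.24 j6 0.86 F [-2.3  7.4 20.4] grip 0.261 t 40.52
shift units, present axes: [ 0.013 -0.012  0.008]  after turning: [ 0.013 -0.012  0.008]  turn units: [ 0.12 -0.08 -0.07]
time: 41.52
ee_pos: [0.5395, -0.0557, 0.2303]
eef_rot: [0.0, 0.999, 0.046, -0.0]
ft_force: [0.3, 0.1, -4.3]
grip_width: 0.265
pos [ 0.5395 -0.0557  0.2303] yaw_y -84.76 j6 1.29 F [ 0.3  0.1 -4.3] grip 0.265 t 41.52
shift units, present axes: [-0.419 -3.713 -0.396]  after turning: [ 3.568 -1.11  -0.396]  turn units: [  0.     0.   -15.83]
scene 1 [('dx,dy mm', np.float64(0.1), np.float64(0.3), 'dyaw', np.float64(0.7), 'err', np.float64(0.14), 'ztop', array([0.0425, 0.0448, 0.0465]))]
scene 3 [('dx,dy mm', np.float64(-0.0), np.float64(4.9), 'dyaw', np.float64(0.5), 'err', np.float64(0.122), 'ztop', array([0.0424, 0.0445, 0.0463]))]
[163.7, 232.8, 191.7, 271.4]
[(np.float64(0.46), np.float64(0.0449)), (np.float64(0.48), np.float64(0.0461)), (np.float64(
[... 855 characters left out ...]
float64(6.7), np.float64(1.7), 'dyaw', np.float64(-0.1), 'err', np.float64(0.098), 'ztop', array([0.0447, 0.0464, 0.0479]))]
[371.2, 177.5, 390.7, 216.5]
[(np.float64(0.46), np.float64(0.0464)), (np.float64(0.48), np.float64(0.0472)), (np.float64(0.5), np.float64(0.0473)), (np.float64(0.52), np.float64(0.0469)), (np.float64(0.54), np.float64(0.0469)), (np.float64(0.56), np.float64(0.0472)), (np.float64(0.58), np.float64(0.0463))]
[325.9, 182.4, 343.9, 226.9]
[(np.float64(0.46), np.float64(0.047)), (np.float64(0.48), np.float64(0.0469)), (np.float64(0.5), np.float64(0.0469)), (np.float64(0.52), np.float64(0.0472)), (np.float64(0.54), np.float64(0.047)), (np.float64(0.56), np.float64(0.0468))]
```

View pics/n1scene.png

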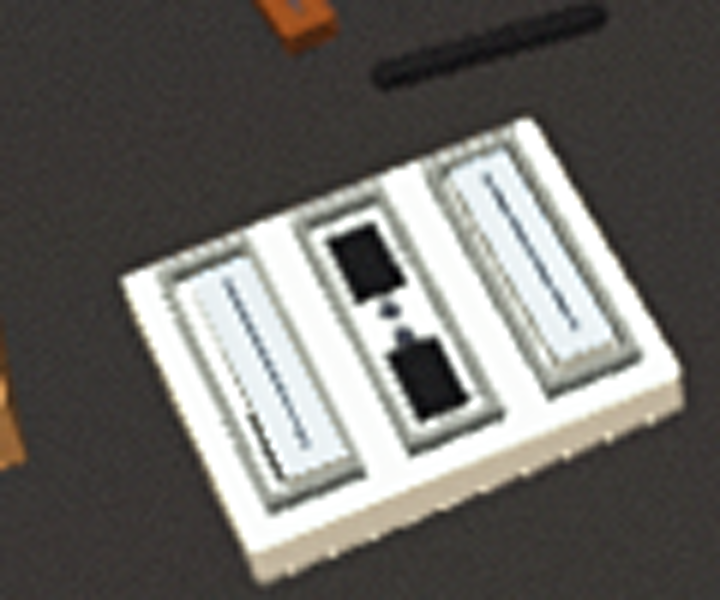

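View pics/n1top.png

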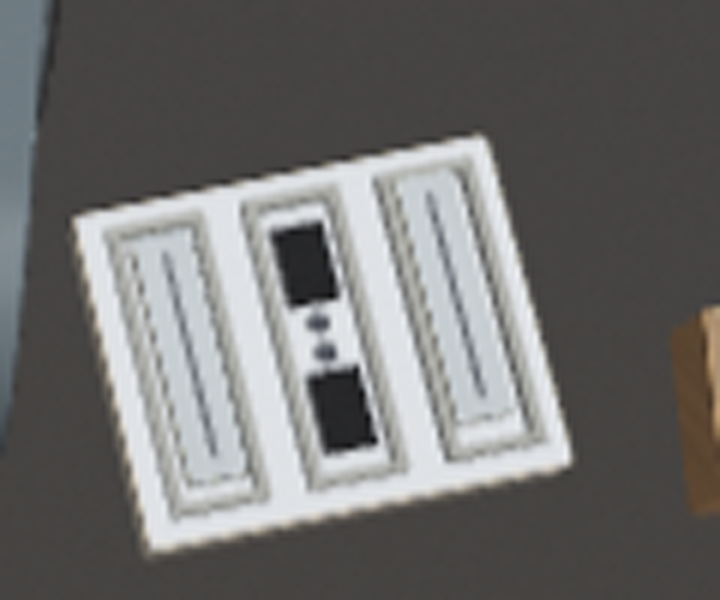

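Both bars are seated evenly: tops at about 45–47 mm along their whole length in both cameras. Now the roller goes back into the drawer.

```bash
python3 -m jog '[[0,-0.4,-0.2,0,0,-1,255],[0.1,-0.4,-0.1,0,0,-1,255],[0.2,-0.4,-0.1,0,0,-1,255],[0.3,-0.3,-0.1,0,0,-1,255],[0.3,-0.2,0,0,0,-1,255],[0.3,-0.1,0,0,0,-1,255],[0.3,-0.1,0,0,0,-1,255],[0.3,-0.1,0,0,0,-1,255],[0.2,0,0,0,0,-1,255],[0.1,0,0,0,0,-1,255],[0,0,0,0,0,-1,255],[0,0,0,0,0,-1,255]]';python3 go.py .4832 .2185 .22 -5.6
```

```text
time: 42.92
ee_pos: [0.6374, 0.1604, 0.2661]
eef_rot: [0.0, 0.834, 0.551, -0.001]
ft_force: [-1.2, -0.5, -4.2]
grip_width: 0.264
pos [0.6374 0.1604 0.2661] yaw_y -23.12 j6 0.58 F [-1.2 -0.5 -4.2] grip 0.264 t 42.92
shift units, present axes: [-0.093 -2.195  0.617]  after turning: [ 0.571 -2.122  0.614]  turn units: [-0.02  0.03 -3.5 ]
```

```bash
python3 -m jog '[[0,-0.4,0,0,0,-1,255],[0,-0.4,0,0,0,-1,255],[0.1,-0.4,0,0,0,-1,255],[0.2,-0.4,0,0,0,-0.5,255],[0.1,-0.3,0,0,0,0,255],[0.1,-0.1,0.1,0,0,0,255],[0,0,0,0,0,0,255],[0,0,0,0,0,0,255]]';python3 go.py .4832 .2185 .2 -5.6
```

```text
time: 43.58
ee_pos: [0.495, 0.2277, 0.2548]
eef_rot: [0.0, 0.737, 0.676, -0.003]
ft_force: [0.8, 0.4, -4.3]
grip_width: 0.261
pos [0.495  0.2277 0.2548] yaw_y -4.91 j6 0.43 F [ 0.8  0.4 -4.3] grip 0.261 t 43.58
shift units, present axes: [-0.132 -0.145  0.732]  after turning: [-0.137 -0.145  0.731]  turn units: [-0.04  0.05  0.14]
```

```bash
python3 -m jog '[[-0.13,-0.14,0.2,0,0,0.14,255],[0,0,0.3,0,0,0,255],[0,0,0.1,0,0,0,255],[0,0,0,0,0,0,255],[0,0,0,0,0,0,255]]';python3 go.py .4832 .2185 .15 -5.6
python3 - <<'E'
from h import *
for n in("top","scene"):
    p=capture(n); u,v=proj(p,[[.48,.25,.12]])[0].astype(int); cv2.imwrite(f"pics/z1{n}.png",cv2.resize(p["image"][v-60:v+60,u-70:u+70,::-1],None,fx=5,fy=5,interpolation=cv2.INTER_CUBIC))
E
```

```text
time: 44.0
ee_pos: [0.4888, 0.2158, 0.2093]
eef_rot: [0.002, 0.743, 0.67, -0.001]
ft_force: [-0.1, -0.5, -4.7]
grip_width: 0.265
pos [0.4888 0.2158 0.2093] yaw_y -5.94 j6 0.44 F [-0.1 -0.5 -4.7] grip 0.265 t 44.0
shift units, present axes: [ 0.032 -0.079  0.79 ]  after turning: [ 0.029 -0.078  0.791]  turn units: [ 0.    0.05 -0.07]
```

View pics/z1scene.png

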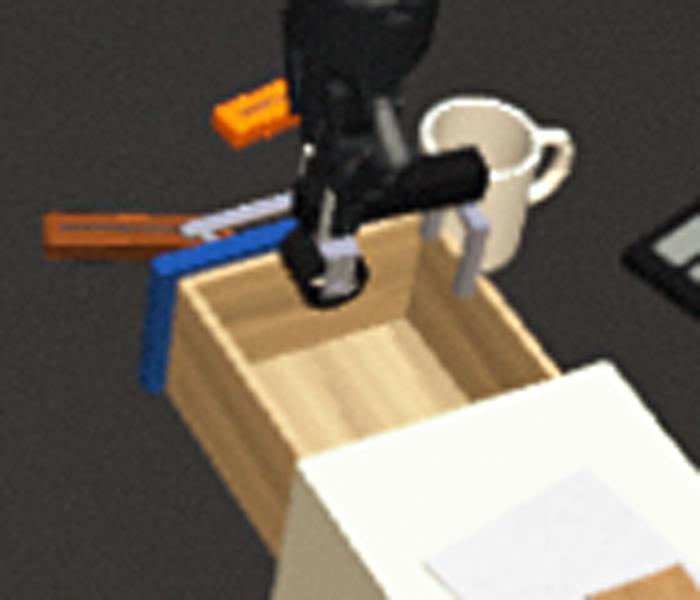

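View pics/z1top.png

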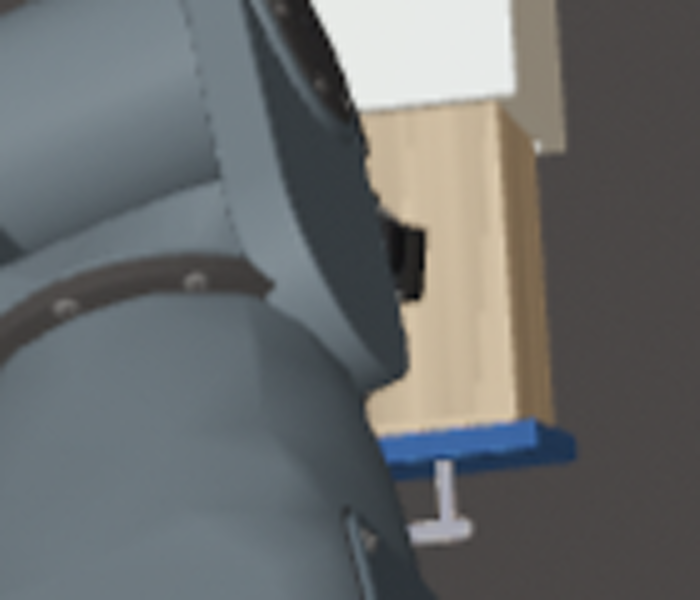

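```bash
python3 -m jog '[[0.03,-0.08,0.2,0,0.05,-0.07,255],[0,0,0.3,0,0,0,255],[0,0,0.2,0,0,0,255],[0,0,0,0,0,0,255],[0,0,0,0,0,0,255]]';python3 go.py .4832 .2185 .08 -5.6
```

```text
time: 44.52
ee_pos: [0.4874, 0.2201, 0.161]
eef_rot: [0.002, 0.741, 0.672, 0.005]
ft_force: [-0.2, 0.7, -3.8]
grip_width: 0.264
pos [0.4874 0.2201 0.161 ] yaw_y -5.59 j6 0.43 F [-0.2  0.7 -3.8] grip 0.264 t 44.52
shift units, present axes: [-0.031 -0.064  1.08 ]  after turning: [-0.026 -0.053  1.081]  turn units: [ 0.11 -0.06  0.  ]
```

```bash
python3 -m jog '[[-0.03,-0.06,0.2,0.1,-0.05,0,255],[0,0,0.3,0,0,0,255],[0,0,0.2,0,0,0,255],[0,0,0,0,0,0,255],[0,0,0,0,0,0,255]]';python3 go.py .4832 .2185 .079 -5.6
```

```text
time: 44.93
ee_pos: [0.485, 0.219, 0.1098]
eef_rot: [0.002, 0.741, 0.672, 0.003]
ft_force: [0.5, 0.5, -3.8]
grip_width: 0.264
pos [0.485  0.219  0.1098] yaw_y -5.58 j6 0.43 F [ 0.5  0.5 -3.8] grip 0.264 t 44.93
shift units, present axes: [-0.01  -0.027  0.41 ]  after turning: [-0.009 -0.024  0.411]  turn units: [ 0.08 -0.03  0.  ]
```

```bash
python3 -m jog '[[-0.01,-0.02,0.15,0.08,-0.03,0,255],[0,0,0.15,0,0,0,255],[0,0,0.06,0,0,0,255],[0,0,0,0,0,0,255]]';python3 go.py .4832 .2185 .077 -5.6
```

```text
time: 45.27
ee_pos: [0.4847, 0.2188, 0.0827]
eef_rot: [0.0, 0.741, 0.672, 0.001]
ft_force: [0.2, -0.7, -5.0]
grip_width: 0.266
pos [0.4847 0.2188 0.0827] yaw_y -5.58 j6 0.43 F [ 0.2 -0.7 -5. ] grip 0.266 t 45.27
shift units, present axes: [-0.006 -0.019  0.076]  after turning: [-0.006 -0.019  0.076]  turn units: [ 0.03 -0.02  0.  ]
```

```bash
python3 -m jog '[[0,-0.02,0.04,0.03,-0.02,0,255],[0,0,0.03,0,0,0,255],[0,0,0,0,0,0,255]]';python3 go.py .4832 .2185 .077 -5.6
```

```text
time: 45.52
ee_pos: [0.4833, 0.219, 0.0772]
eef_rot: [0.0, 0.741, 0.672, -0.0]
ft_force: [-0.1, -0.1, -3.3]
grip_width: 0.261
pos [0.4833 0.219  0.0772] yaw_y -5.59 j6 0.44 F [-0.1 -0.1 -3.3] grip 0.261 t 45.52
shift units, present axes: [-0.007 -0.001  0.002]  after turning: [-0.007 -0.001  0.002]  turn units: [-0.  0.  0.]
```

```bash
python3 -m jog '[[0,0,0.015,0,0,0,255],[0,0,0,0,0,0,255]]';python3 go.py .4832 .2185 .077 -5.6;python3 -m jog '[[0,0,0.015,0,0,0,255],[0,0,0,0,0,0,255]]';python3 go.py .4832 .2185 .077 -5.6
```

```text
time: 45.68
ee_pos: [0.4843, 0.2192, 0.0772]
eef_rot: [0.001, 0.741, 0.672, 0.001]
ft_force: [0.1, -0.8, -4.2]
grip_width: 0.264
pos [0.4843 0.2192 0.0772] yaw_y -5.58 j6 0.44 F [ 0.1 -0.8 -4.2] grip 0.264 t 45.68
shift units, present axes: [-0.01  -0.014  0.003]  after turning: [-0.01  -0.014  0.003]  turn units: [ 0.03 -0.01  0.  ]
time: 45.85
ee_pos: [0.4851, 0.2193, 0.077]
eef_rot: [0.001, 0.741, 0.672, 0.002]
ft_force: [0.2, 1.1, -3.8]
grip_width: 0.263
pos [0.4851 0.2193 0.077 ] yaw_y -5.58 j6 0.44 F [ 0.2  1.1 -3.8] grip 0.263 t 45.85
shift units, present axes: [-0.013 -0.024  0.   ]  after turning: [-0.013 -0.024  0.   ]  turn units: [ 0.05 -0.01  0.  ]
```

```bash
python3 -m jog '[[-0.01,-0.02,0.03,0.05,0,0,255],[0,0,0.03,0,0,0,255]]';python3 go.py .4832 .2185 .075 -5.6
```

```text
time: 46.02
ee_pos: [0.4871, 0.2199, 0.0765]
eef_rot: [0.001, 0.741, 0.672, 0.005]
ft_force: [-0.5, -1.3, 25.8]
grip_width: 0.259
pos [0.4871 0.2199 0.0765] yaw_y -5.57 j6 0.43 F [-0.5 -1.3 25.8] grip 0.259 t 46.02
shift units, present axes: [-0.023 -0.051  0.019]  after turning: [-0.023 -0.05   0.02 ]  turn units: [ 0.1  -0.06  0.01]
```

```bash
python3 -m jog '[[0,0,-0.01,0,0,0,255],[0,0,0,0,0,0,240]]';python3 go.py .4832 .2185 .075 -5.6; python3 -m jog '[[0,0,0,0,0,0,185],[0,0,0,0,0,0,170],[0,0,0,0,0,0,150],[0,0,0,0,0,0,130],[0,0,0,0,0,0,120],[0,0,0,0,0,0,120]]';python3 go.py .4832 .2185 .075 -5.6
```

```text
time: 46.18
ee_pos: [0.4882, 0.2202, 0.0784]
eef_rot: [0.002, 0.741, 0.672, 0.006]
ft_force: [-0.0, -0.1, -3.2]
grip_width: 0.263
pos [0.4882 0.2202 0.0784] yaw_y -5.58 j6 0.43 F [-0.  -0.1 -3.2] grip 0.263 t 46.18
shift units, present axes: [-0.03  -0.065  0.044]  after turning: [-0.03  -0.064  0.045]  turn units: [ 0.13 -0.08  0.  ]
time: 46.68
ee_pos: [0.4877, 0.2203, 0.0777]
eef_rot: [0.001, 0.741, 0.672, 0.006]
ft_force: [-0.4, -0.4, -0.3]
grip_width: 0.527
pos [0.4877 0.2203 0.0777] yaw_y -5.59 j6 0.43 F [-0.4 -0.4 -0.3] grip 0.527 t 46.68
shift units, present axes: [-0.03  -0.057  0.035]  after turning: [-0.03  -0.057  0.036]  turn units: [ 0.11 -0.08  0.  ]
```

Released. I'll retract and look.

```bash
python3 -m jog '[[0,0,-0.1,0,0,0,120],[0,0,-0.2,0,0,0,120],[0,0,-0.4,0,0,0,120],[0,0,-0.5,0,0,0,120],[0,0,-0.5,0,0,0,120],[0,0,-0.5,0,0,0,120],[-0.4,-0.2,-0.2,0,0,0,120],[-0.5,-0.2,0,0,0,0,120],[-0.5,-0.2,0,0,0,0,120],[-0.5,-0.2,0,0,0,0,120],[-0.5,-0.2,0,0,0,0,120],[-0.2,0,0,0,0,0,120]]'
python3 - <<'E'
from h import *
for n in("top","scene"):
    p=capture(n); u,v=proj(p,[[.47,.26,.08]])[0].astype(int); cv2.imwrite(f"pics/y1{n}.png",cv2.resize(p["image"][v-60:v+60,u-70:u+70,::-1],None,fx=5,fy=5,interpolation=cv2.INTER_CUBIC))
    M,zt=handle(p,(.40,.6,.17,.35),(.085,.115)); X,_=cloud(p,M)
    print(n,M.sum(),"z",np.percentile(X[:,2],[10,50,90]).round(4),rect(p,M,.103))
    print([np.percentile(X[(X[:,1]>a)&(X[:,1]<a+.025)][:,2],70).round(4) for a in (.2,.225,.25,.275)])
    X,uv=cloud(p); im=p["image"][uv[:,1],uv[:,0]].astype(int)
    m=(np.abs(im[:,2]-im[:,0])<40)&(im[:,0]>100)&(X[:,2]>.08)&(X[:,2]<.11)&(X[:,0]>.33)&(X[:,0]<.38)&(X[:,1]>.18)&(X[:,1]<.33)
    H=X[m]; print("handle",len(H),H.mean(0).round(4))
E
python3 go.py .36 .2566 .16 0.7
```

```text
time: 47.68
ee_pos: [0.3877, 0.0289, 0.2706]
eef_rot: [0.004, 0.738, 0.674, 0.008]
ft_force: [0.0, 0.2, -0.2]
grip_width: 0.526
top 312 z [0.0972 0.1019 0.1042] (array([493.1, 262.2]), (91.3, 23.9), 84.32646179199219)
[np.float64(0.1028), np.float64(0.103), np.float64(0.1024), np.float64(0.1033)]
handle 132 [0.3682 0.2742 0.0965]
scene 326 z [0.0894 0.0982 0.1029] (array([502.6, 245.5]), (115.4, 37.0), 84.8734359741211)
[np.float64(0.1001), np.float64(0.1013), np.float64(0.1008), np.float64(0.1003)]
handle 119 [0.3686 0.2523 0.094 ]
pos [0.3897 0.0294 0.2709] yaw_y -5.32 j6 0.04 F [-0.3  1.1  0.2] grip 0.532 t 47.78
shift units, present axes: [ 2.969 -0.702  1.488]  after turning: [ 3.034 -0.359  1.479]  turn units: [ 0.21 -0.07 -1.2 ]
```

View pics/y1scene.png

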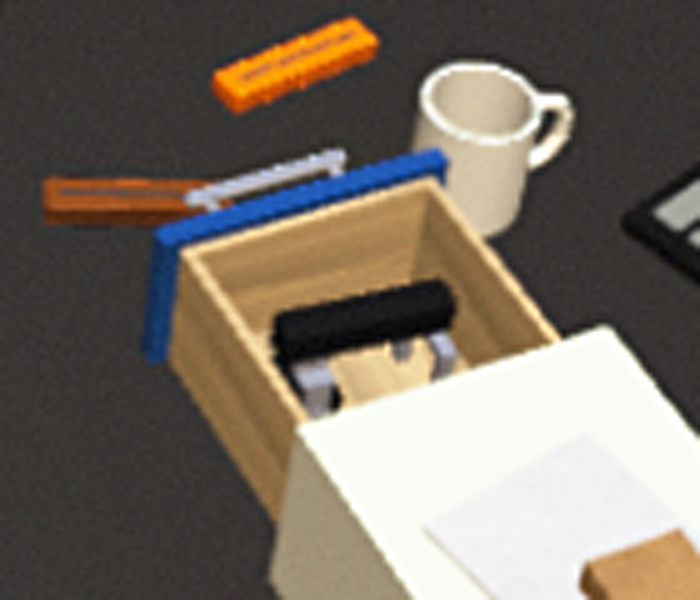

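View pics/y1top.png

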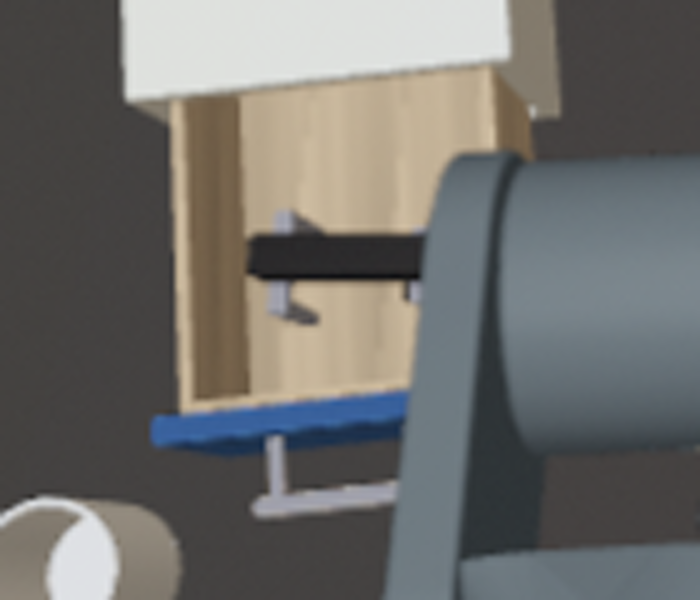

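The roller is upright and level on the drawer floor (handle top at 102–103 mm all along). The drawer handle has shifted to x of about .3645. I'll grip it and push the drawer shut.

```bash
python3 -m jog '[[0.5,-0.1,0,0.2,-0.07,-1,183],[0.5,-0.1,0,0,0,-0.2,183],[0.5,-0.1,0,0,0,0,183],[0.5,-0.05,0,0,0,0,183],[0.5,0,0.1,0,0,0,183],[0.4,0,0.3,0,0,0,183],[0.1,0,0.5,0,0,0,183],[0,0,0.3,0,0,0,183],[0,0,0,0,0,0,183],[0,0,0,0,0,0,183]]'; python3 go.py .3645 .2566 .12 0.7
```

```text
time: 48.62
ee_pos: [0.3659, 0.272, 0.1836]
eef_rot: [0.002, 0.703, 0.711, 0.005]
ft_force: [-0.2, 0.8, 0.2]
grip_width: 0.282
pos [0.3659 0.272  0.1836] yaw_y 0.69 j6 0.53 F [-0.2  0.8  0.2] grip 0.282 t 48.62
shift units, present axes: [-0.209 -0.029  0.847]  after turning: [-0.205 -0.021  0.849]  turn units: [ 0.12 -0.06 -0.  ]
```

```bash
python3 -m jog '[[-0.2,-0.02,0.2,0.12,-0.06,0,183],[0,0,0.3,0,0,0,183],[0,0,0.2,0,0,0,183],[0,0,0,0,0,0,183],[0,0,0,0,0,0,183]]'; python3 go.py .3645 .2566 .076 0.7
python3 - <<'E'
from h import *
p=capture("scene"); u,v=proj(p,[[.38,.26,.1]])[0].astype(int); cv2.imwrite(f"pics/x1.png",cv2.resize(p["image"][v-45:v+45,u-60:u+60,::-1],None,fx=6,fy=6,interpolation=cv2.INTER_CUBIC))
E
```

```text
time: 49.03
ee_pos: [0.3682, 0.2586, 0.1372]
eef_rot: [0.001, 0.703, 0.711, 0.004]
ft_force: [-0.0, -0.1, -0.3]
grip_width: 0.285
pos [0.3682 0.2586 0.1372] yaw_y 0.62 j6 0.5 F [-0.  -0.1 -0.3] grip 0.285 t 49.03
shift units, present axes: [-0.03  -0.056  0.815]  after turning: [-0.026 -0.05   0.816]  turn units: [ 0.09 -0.05 -0.02]
```

View pics/x1.png

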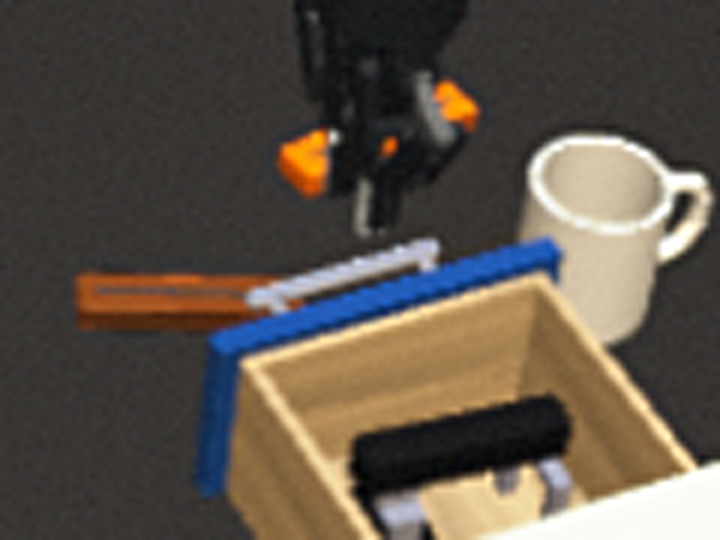

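```bash
python3 -m jog '[[-0.02,-0.05,0.15,0.09,-0.05,0,183],[0,0,0.15,0,0,0,183],[0,0,0,0,0,0,183],[0,0,0,0,0,0,183]]'; python3 go.py .365 .2566 .076 0.7
```

```text
time: 49.42
ee_pos: [0.3663, 0.2581, 0.1176]
eef_rot: [0.001, 0.703, 0.711, 0.003]
ft_force: [0.2, -0.1, 0.9]
grip_width: 0.283
pos [0.3663 0.2581 0.1176] yaw_y 0.6 j6 0.5 F [ 0.2 -0.1  0.9] grip 0.283 t 49.42
shift units, present axes: [-0.022 -0.021  0.554]  after turning: [-0.02  -0.018  0.554]  turn units: [ 0.06 -0.04 -0.02]
```

```bash
python3 -m jog '[[-0.02,-0.02,0.15,0.06,-0.04,0,183],[0,0,0.2,0,0,0,183],[0,0,0.15,0,0,0,183],[0,0,0.05,0,0,0,183],[0,0,0,0,0,0,183]]'; python3 go.py .365 .2566 .076 0.7
```

```text
time: 49.83
ee_pos: [0.3655, 0.257, 0.0753]
eef_rot: [0.0, 0.703, 0.711, 0.001]
ft_force: [-0.8, -0.3, -0.0]
grip_width: 0.283
pos [0.3655 0.257  0.0753] yaw_y 0.6 j6 0.5 F [-0.8 -0.3 -0. ] grip 0.283 t 49.83
shift units, present axes: [-0.005 -0.006 -0.01 ]  after turning: [-0.005 -0.007 -0.01 ]  turn units: [ 0.02 -0.01 -0.02]
```

```bash
python3 -m jog '[[0,0,0,0,0,0,255],[0,0,0,0,0,0,255],[0,0,0,0,0,0,255],[0,0,0,0,0,0,255]]' 40; python3 go.py .516 .2566 .076 0.7; python3 -m jog '[[0,0.05,0,0,0,0,255],[0,0.1,0,0,0,0,255],[0,0.15,0,0,0,0,255],[0,0.18,0,0,0,0,255],[0,0.18,0,0,0,0,255],[0,0.18,0,0,0,0,255],[0,0.18,0,0,0,0,255],[0,0.15,0,0,0,0,255],[0,0.12,0,0,0,0,255],[0,0.1,0,0,0,0,255]]'; python3 go.py .516 .2585 .076 0.7
```

```text
time: 50.17
ee_pos: [0.3652, 0.2569, 0.0754]
eef_rot: [0.0, 0.703, 0.711, 0.0]
ft_force: [0.4, 1.5, -9.4]
grip_width: 0.113
pos [0.3652 0.2569 0.0754] yaw_y 0.6 j6 0.5 F [ 0.4  1.5 -9.4] grip 0.113 t 50.17
shift units, present axes: [-0.025  2.011 -0.006]  after turning: [-0.028  2.01  -0.008]  turn units: [ 0.01 -0.   -0.02]
time: 51.0
ee_pos: [0.4786, 0.2583, 0.0754]
eef_rot: [-0.001, 0.703, 0.711, 0.0]
ft_force: [-1.5, 3.9, -3.0]
grip_width: 0.112
pos [0.4786 0.2583 0.0754] yaw_y 0.59 j6 0.4 F [-1.5  3.9 -3. ] grip 0.112 t 51.0
shift units, present axes: [-0.003  0.499 -0.009]  after turning: [-0.004  0.499 -0.008]  turn units: [-0.01 -0.02 -0.02]
```

```bash
python3 -m jog '[[0,0.1,0,0,0,0,255],[0,0.12,0,0,0,0,255],[0,0.12,0,0,0,0,255],[0,0.1,0,0,0,0,255]]'; python3 go.py .53 .2585 .076 0.7;python3 -m jog '[[0,0.08,0,0,0,0,255],[0,0.08,0,0,0,0,255],[0,0.06,0,0,0,0,255]]'; python3 go.py .53 .2585 .076 0.7
```

```text
time: 51.33
ee_pos: [0.515, 0.2588, 0.0754]
eef_rot: [-0.001, 0.703, 0.711, 0.0]
ft_force: [-1.3, 3.1, -4.5]
grip_width: 0.105
pos [0.515  0.2588 0.0754] yaw_y 0.59 j6 0.37 F [-1.3  3.1 -4.5] grip 0.105 t 51.33
shift units, present axes: [-0.006  0.199 -0.008]  after turning: [-0.006  0.199 -0.008]  turn units: [-0.01 -0.02 -0.02]
time: 51.58
ee_pos: [0.5303, 0.2589, 0.0751]
eef_rot: [-0.004, 0.704, 0.711, -0.003]
ft_force: [-43.2, 5.7, 28.3]
grip_width: 0.11
pos [0.5303 0.2589 0.0751] yaw_y 0.56 j6 0.36 F [-43.2   5.7  28.3] grip 0.11 t 51.58
shift units, present axes: [-0.005 -0.004 -0.012]  after turning: [-0.005 -0.004 -0.012]  turn units: [-0.12 -0.01 -0.03]
```

The drawer reached its stop at x of about .530. Releasing.

```bash
python3 -m jog '[[0,0,0,0.1,0,0,255],[0,0,0,0,0,0,240],[0,0,0,0,0,0,200],[0,0,0,0,0,0,185],[0,0,0,0,0,0,185]]'; python3 go.py .53 .2585 .076 0.7;python3 -m jog '[[0,0,-0.1,0,0,0,185],[0,0,-0.3,0,0,0,185],[0,0,-0.4,0,0,0,185],[0,0,-0.5,0,0,0,185],[0,0,-0.5,0,0,0,185],[0,-0.5,-0.2,0,0,0,185],[0,-0.5,0,0,0,0,185],[0,-0.5,0,0,0,0,185],[-0.3,-0.4,0,0,0,0,185],[-0.5,-0.2,0,0,0,0,185],[-0.5,0,0,0,0,0,185],[-0.3,0,0,0,0,0,185]]'; python3 -m jog '[[0,0,0,0,0,0,185],[0,0,0,0,0,0,185]]'
python3 - <<'E'
from h import *
for n in("top","scene"):
    p=capture(n); cv2.imwrite(f"pics/end{n}.png",p["image"][:,:,::-1])
    u,v=proj(p,[[.53,.26,.12]])[0].astype(int); cv2.imwrite(f"pics/w1{n}.png",cv2.resize(p["image"][v-45:v+45,u-60:u+60,::-1],None,fx=6,fy=6,interpolation=cv2.INTER_CUBIC))
    for l in (1,3): print(n,l,inrack(p,n,.03,l))
    X,uv=cloud(p); im=p["image"][uv[:,1],uv[:,0]].astype(int)
    m=(X[:,2]>.08)&(X[:,2]<.105)&(X[:,0]>.50)&(X[:,0]<.545)&(X[:,1]>.19)&(X[:,1]<.33)&(np.abs(im[:,2]-im[:,0])<40)
    print("handle",X[m].mean(0).round(4), X[m].min(0).round(3))
E
```

```text
time: 52.0
ee_pos: [0.5306, 0.2585, 0.0761]
eef_rot: [-0.007, 0.703, 0.711, -0.008]
ft_force: [-2.2, -0.1, 0.8]
grip_width: 0.274
pos [0.5306 0.2585 0.0761] yaw_y 0.59 j6 0.36 F [-2.2 -0.1  0.8] grip 0.274 t 52.0
shift units, present axes: [ 0.    -0.008  0.002]  after turning: [ 0.    -0.008  0.002]  turn units: [-0.23  0.01 -0.02]
time: 53.0
ee_pos: [0.3749, 0.1353, 0.2441]
eef_rot: [-0.001, 0.702, 0.712, 0.002]
ft_force: [1.1, 0.1, 0.3]
grip_width: 0.273
time: 53.17
ee_pos: [0.375, 0.1319, 0.246]
eef_rot: [0.001, 0.703, 0.711, 0.003]
ft_force: [0.3, 0.6, -0.7]
grip_width: 0.275
top 1 [('dx,dy mm', np.float64(3.8), np.float64(-0.7), 'dyaw', np.float64(-0.0), 'err', np.float64(0.049), 'ztop', array([0.0446, 0.0464, 0.0478]))]
top 3 [('dx,dy mm', np.float64(7.5), np.float64(2.1), 'dyaw', np.float64(-0.1), 'err', np.float64(0.184), 'ztop', array([0.0452, 0.0467, 0.0479]))]
handle [0.5322 0.2582 0.0966] [0.526 0.204 0.089]
scene 1 [('dx,dy mm', np.float64(-2.5), np.float64(-0.1), 'dyaw', np.float64(1.7), 'err', np.float64(0.111), 'ztop', array([0.042 , 0.0443, 0.0463]))]
scene 3 [('dx,dy mm', np.float64(2.7), np.float64(4.7), 'dyaw', np.float64(-1.5), 'err', np.float64(0.127), 'ztop', array([0.043 , 0.0448, 0.0465]))]
handle [0.5333 0.2532 0.0935] [0.524 0.199 0.084]
```

View pics/w1top.png

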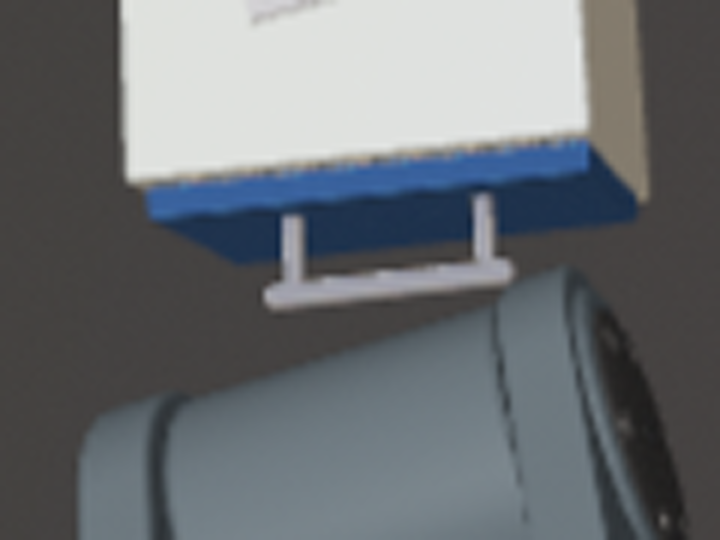

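View pics/endscene.png

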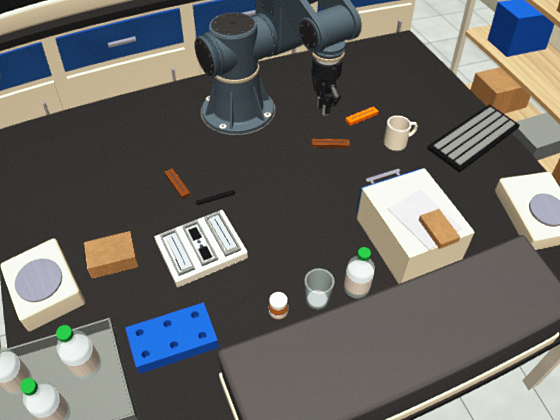

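View pics/w1scene.png

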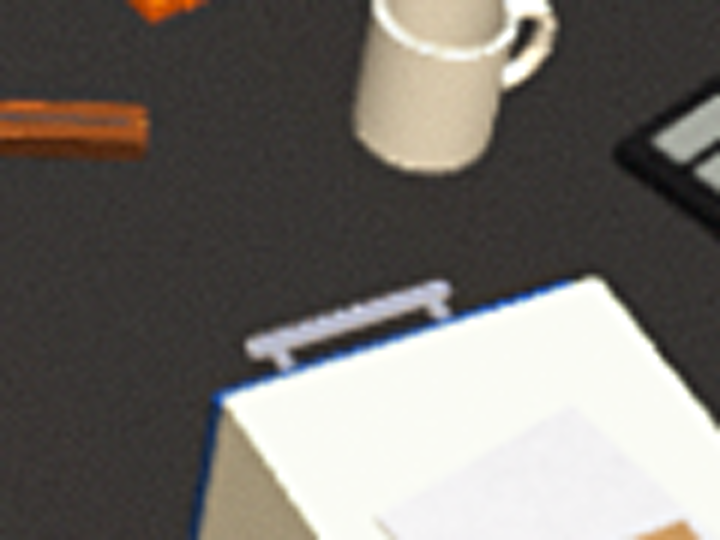

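The drawer is flush and everything else is in place. One last close look at the rack, because the lane-3 fit is noisy.

Run:
```python
from h import *
a=[]
for n in("top","scene"):
    p=capture(n); u,v=proj(p,[[.526,-.287,.04]])[0].astype(int); a.append(cv2.resize(p["image"][v-45:v+45,u-50:u+50,::-1],None,fx=4,fy=4,interpolation=cv2.INTER_CUBIC))
    X,uv=cloud(p); al=np.radians(6.1); ex=np.array([np.cos(al),np.sin(al)]); ey=np.array([-ex[1],ex[0]])
    d=X[:,:2]-RX[n]; lx=d@ex; ly=d@ey
    for l in(1,3):
        b=ly-.066*(2-l); s=(abs(b-(.003 if l==3 else 0))<.010)&(abs(lx)<.075)&(X[:,2]>.0432)
        print(n,l,"x span",np.percentile(lx[s],[1,99]).round(4),[np.median(X[(abs(b-(.003 if l==3 else 0))<.01)&(abs(lx-c)<.01)][:,2]).round(4) for c in(-.045,-.02,0,.02,.045)])
cv2.imwrite("pics/fin.png",np.hstack(a))
```

```text
top 1 x span [-0.0548  0.0625] [np.float64(0.0464), np.float64(0.0472), np.float64(0.0463), np.float64(0.0467), np.float64(0.047)]
top 3 x span [-0.053   0.0656] [np.float64(0.0467), np.float64(0.0471), np.float64(0.0469), np.float64(0.0469), np.float64(0.0468)]
scene 1 x span [-0.0569  0.0667] [np.float64(0.0439), np.float64(0.0436), np.float64(0.0453), np.float64(0.0455), np.float64(0.046)]
scene 3 x span [-0.0565  0.0659] [np.float64(0.0453), np.float64(0.0454), np.float64(0.045), np.float64(0.0453), np.float64(0.0447)]
```

View pics/fin.png

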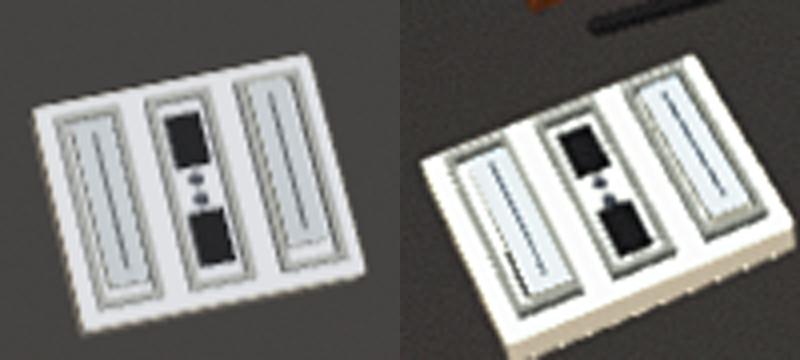

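Both bars lie inside their trays, level and flat. Handing in.

```bash
python3 -c "
from station import manip
print(manip.job_done())"
```

```text
the job is handed in; nothing more can be done
None
```

The job is done and handed in at about 53 s of the 210 s allowed; no verdict was reported. There were two aluminium bars. I laid them in lanes 1 and 3 and rolled each end to end several times, at about 15–40 N. The roller then went back upright in the drawer, and I pushed the drawer to its stop.

**Last checks**
- **Bar height:** both bars lie level. Their tops read about 46–47 mm along the whole length in the top camera and 44–46 mm in the scene camera; seated is 46 mm.
- **Roller:** it stood level on the drawer floor before the drawer was shut.
- **Drawer:** its front is flush with the cabinet in both views.
- **Bystanders:** all look untouched.
- **Robot:** it touches nothing.

**What disagreed or went off plan**
- **Bar position:** the two cameras differ by several millimetres. For the lane 3 bar the last fits gave +7.5 and +2.7 mm along the lane and +2.1 and +4.7 mm across it. One of these is over the 7 mm limit, but at that height the bar must be inside the tray, which allows only ±5 mm along and ±3.5 mm across.
- **Knocked bar:** the lane 3 bar was knocked about 5 mm sideways inside its tray before I rolled it. It stayed flat in the tray, so I left it there.
- **Overshoot:** one rolling pass in lane 3 ran slightly past the end of the bar; I rolled back over it and found no harm.

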